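# Load the bench mixer with the bottle carrier and start it

### The arm

A 6-joint arm with a two-finger parallel gripper is mounted at the origin on a cart in front of the work surface, level with it; the furniture and walls round the work are solid. World frame = base frame: x ahead of the robot, y to its left, z up, the work surface at z = 0. Lengths are in m, angles in rad, forces in N, time in s.
With the tool pointing down it reaches from about 0.325 to 0.925 m from the base axis. Payload 3.1 kg.
Tool frame: the origin (TCP) lies midway between the tips of the shut fingers; the grasp point (between the pads) lies 19 mm behind it; z points along the fingers, y is the line along which they close (so a half turn about z gives the same grasp; the last joint's range is limited). The gripper opens to 85 mm and grips with 20 to 120 N. Pads are 22 mm wide; open, the fingers measure 114 mm over their backs; the gripper's body (76 mm by 85 mm) begins 54 mm behind the grasp point. The pads swing forward as they close: fully open they stand 13 mm farther back than shut.
Start: joints at [0.992, 0.217, 1.613, -0, 1.311, -0.112], TCP at [0.281, 0.558, 0.231] pointing down, gripper open.
Joint ranges: [-2.75, 2.75], [-0.78, 2.1], [0.31, 2.55], [-1.13, 4.27], [0.13, 2.63], [-2.58, 2.58]. Speed limits (rad/s): [2.79, 2.79, 3.14, 3.14, 3.14, 3.14].

### API

Orientations are given as [roll, pitch, yaw] about the fixed x, y, z axes, in that order (R = Rz(yaw) Ry(pitch) Rx(roll)).
In Python, from plant import manip, vision gives the robot as it stands. The module is installed in compiled form; this text tells all that it offers.
- The arm moves only by the shell command python3 -m handwheel 'ROWS' [FORCE]. ROWS is JSON, a list of rows, each an object with "offset": the shift along the tool's x, y, z in mm, a list of three; "dr": the turn, a rotation vector about the tool's x, y, z in degrees, a list of three; "grip": the opening, from 0 (shut) to 1 (fully open). In form: [{"offset": [x, y, z], "dr": [ax, ay, az], "grip": grip}, ...]. A call has 1 to 8 rows; each row shifts and turns the commanded pose from where the row before left it, along the tool's axes as they then stand; what a row does not reach is not made up. A row lasts 1/8 s, in which the tool goes at most 62.5 mm and 10.7 degrees, less where a joint would pass 70% of its speed; a pose out of reach is approached as far as the arm can. A call with a gripper value outside its range is refused whole. The fingers move at their own pace and stop on an object; FORCE is the grip in N (left out, the last holds). Time passes only in rows, so rows that do not move let the fingers close. It gives the time, the measured TCP pose, the force, the opening and the grip force at its end, in the units of the state.
- manip.state(): the state, without advancing time (a new reading comes with each control period).
- vision.get_image(name): name is "side" or "top"; returns a dict with "color" (480x640x3 uint8, red, green, blue), "range_z" (480x640 float32, m along the optical axis (not along the pixel's ray), 0 where there is no reading), "mtx" (3x3 intrinsics, pixels), "dist_coeffs" ([k1, k2, p1, p2, k3] as OpenCV has them; the pictures are not rectified), "view" (4x4, takes a point from world to camera coordinates). Camera axes: x right, y down, z forward; pixel columns grow to the right and rows downward; lengths in m; the calibration is good to about 2 mm. A picture is of the moment at which its call begins.
- manip.hand_in(): hands the job in; it is judged then, once.
The state is a dict: "clock": time; "q": joint angles; "joint_vel": joint speeds; "joint_efforts": joint torques, N m; "position": TCP position; "orientation": TCP orientation; "wrist_force": force on the tool from outside, world axes, zero at the start; "wrist_torque": the same for the moment, N m; "width": opening from 0.0 (shut) to 1.0 (fully open); "grip_force": force on a finger pad.
Only numpy, scipy, OpenCV 4.12 (cv2) and the standard library are available. Lean on these libraries where they do the work, as an engineer would, in place of code of your own. Each camera call takes 0.05 s, during which the arm holds its last target. There are 200 camera calls.

### The job

First hang the empty bottle carrier on the mixer by its two holes, over both pins and flat down on the deck. Then stand every one of the small capped bottles that wait at the left of the carrier (not the one behind the microscope) upright in a socket of its own in the carrier, right down to the socket's floor, and last press the treadle beside the mixer fully down to its stop, hold it about a second and let it spring back. Leave the tall bottles, the specimen cup, the sachet and the swab tube where they are.

Things in the scene. Friction and masses are not known exactly. Their poses are not given: they have to be found in the camera images.
- mixer_deck (a point): Midway between the mixer's two pins, on its deck, 50 mm above the worktop (seat of the carrier). Fixed white housing 130 (its x) x 204 (its y) x 50 mm; upright steel pins at y = +72 and -72 mm here, 9 mm thick, 36 mm tall above the deck, tapering to 3.6 mm over the top 10 mm. The treadle is beside it, at y = -148 mm. z up.
- carrier_grip (a point): Middle of the carrier's upright black fin, 50 mm above the underside; fin 12 mm thick (its y), 34 mm wide (x), top 20 mm above this point. Loose aluminium carrier 104 (x) x 176 (y) x 15 mm, about 350 g, two 12 mm through holes at x = 0, y = +72 and -72 mm for the mixer's pins; fits either way round. Seated: 50 mm above mixer_deck. z up.
- treadle (a joint): Mixer's spring treadle, rad: 0 at rest (up), 0.25 down at its stop; springs back when let go. Steel plate 95 x 62 mm with ribbed black rubber tread, hinged at its far (+x) end 38 mm above the worktop, rising towards the robot at rest, level at the stop. About 6 N at treadle_press brings it to the stop.
- treadle_press (a point): Where to press the treadle, straight down from above: on top of its rubber tread, 65 mm from the hinge line, mid-width; about 60 mm above the worktop at rest, 44 mm at the stop (moves with the treadle).
- socket_0 (a point): Centre of the floor of one of the carrier's four sockets, at x = -30, y = -40 mm from the carrier's middle and 5 mm above its underside (45 mm below carrier_grip). The socket is a round well 31 mm wide and 10 mm deep; moves with the carrier. z up.
- socket_1 (a point): Centre of the floor of one of the carrier's four sockets, at x = -30, y = 40 mm from the carrier's middle and 5 mm above its underside (45 mm below carrier_grip). The socket is a round well 31 mm wide and 10 mm deep; moves with the carrier. z up.
- socket_2 (a point): Centre of the floor of one of the carrier's four sockets, at x = 30, y = -40 mm from the carrier's middle and 5 mm above its underside (45 mm below carrier_grip). The socket is a round well 31 mm wide and 10 mm deep; moves with the carrier. z up.
- socket_3 (a point): Centre of the floor of one of the carrier's four sockets, at x = 30, y = 40 mm from the carrier's middle and 5 mm above its underside (45 mm below carrier_grip). The socket is a round well 31 mm wide and 10 mm deep; moves with the carrier. z up.
- vial_0_center (a point): A small capped bottle, standing: centre, half-way up (30 mm above its underside). 26 mm diameter body from 0 to 46 mm, cap 18 mm wide from 46 to 60 mm; 60 mm high, about 40 g; z along its axis. Three or all four are present; None if absent. Any bottle may go into any socket, one each.
- vial_1_center (a point): A small capped bottle, standing: centre, half-way up (30 mm above its underside). 26 mm diameter body from 0 to 46 mm, cap 18 mm wide from 46 to 60 mm; 60 mm high, about 40 g; z along its axis. Three or all four are present; None if absent. Any bottle may go into any socket, one each.
- vial_2_center (a point): A small capped bottle, standing: centre, half-way up (30 mm above its underside). 26 mm diameter body from 0 to 46 mm, cap 18 mm wide from 46 to 60 mm; 60 mm high, about 40 g; z along its axis. Three or all four are present; None if absent. Any bottle may go into any socket, one each.
- vial_3_center (a point): A small capped bottle, standing: centre, half-way up (30 mm above its underside). 26 mm diameter body from 0 to 46 mm, cap 18 mm wide from 46 to 60 mm; 60 mm high, about 40 g; z along its axis. Three or all four are present; None if absent. Any bottle may go into any socket, one each.
- tall_bottle_0: bystander: tall dropper bottle, 37 mm diameter, 106 mm high, standing at the back; origin at the centre of its underside
- tall_bottle_1: bystander: a second tall dropper bottle of the same kind, 37 mm diameter, 106 mm high; origin at the centre of its underside
- cup: bystander: specimen cup with a screw lid, 63 mm diameter, 72 mm high, standing behind the work; origin at the centre of its underside
- sachet: bystander: flat pad sachet, 50 x 50 x 7 mm, lying on the worktop; origin at the centre of its underside
- swab: bystander: thin swab tube, 11 mm thick and 84 mm long (along its y), lying on the worktop near its front edge; origin at the centre of its underside
Mind the look-alikes: they are no part of the job. Leave any yellow look-alike of the part that bears vial_1_center alone.

How it is judged:
On the way, in this order (a step that is already met when the one before it is completed fails the run):
1. the empty carrier is seated flat on the mixer's deck over both pins (horizontal distance between carrier_grip and mixer_deck below 0.004 m and z of carrier_grip in the frame of mixer_deck below 0.053 m and angle between the x axis of carrier_grip and the x axis of mixer_deck, either way round below 0.06 rad and angle between carrier_grip's own z axis and vertical below 0.04 rad), for 0.2 s.
2. every small bottle stands in a socket of the seated carrier (all of step 1 and ((horizontal distance between vial_0_center and socket_0 below 0.006 m and z of vial_0_center in the frame of socket_0 below 0.034 m) or (horizontal distance between vial_0_center and socket_1 below 0.006 m and z of vial_0_center in the frame of socket_1 below 0.034 m) or (horizontal distance between vial_0_center and socket_2 below 0.006 m and z of vial_0_center in the frame of socket_2 below 0.034 m) or (horizontal distance between vial_0_center and socket_3 below 0.006 m and z of vial_0_center in the frame of socket_3 below 0.034 m)) and angle between each of vial_0_center, vial_1_center, vial_2_center, vial_3_center's own z axis and vertical below 0.12 rad and ((horizontal distance between vial_1_center and socket_0 below 0.006 m and z of vial_1_center in the frame of socket_0 below 0.034 m) or (horizontal distance between vial_1_center and socket_1 below 0.006 m and z of vial_1_center in the frame of socket_1 below 0.034 m) or (horizontal distance between vial_1_center and socket_2 below 0.006 m and z of vial_1_center in the frame of socket_2 below 0.034 m) or (horizontal distance between vial_1_center and socket_3 below 0.006 m and z of vial_1_center in the frame of socket_3 below 0.034 m)) and ((horizontal distance between vial_2_center and socket_0 below 0.006 m and z of vial_2_center in the frame of socket_0 below 0.034 m) or (horizontal distance between vial_2_center and socket_1 below 0.006 m and z of vial_2_center in the frame of socket_1 below 0.034 m) or (horizontal distance between vial_2_center and socket_2 below 0.006 m and z of vial_2_center in the frame of socket_2 below 0.034 m) or (horizontal distance between vial_2_center and socket_3 below 0.006 m and z of vial_2_center in the frame of socket_3 below 0.034 m)) and ((horizontal distance between vial_3_center and socket_0 below 0.006 m and z of vial_3_center in the frame of socket_0 below 0.034 m) or (horizontal distance between vial_3_center and socket_1 below 0.006 m and z of vial_3_center in the frame of socket_1 below 0.034 m) or (horizontal distance between vial_3_center and socket_2 below 0.006 m and z of vial_3_center in the frame of socket_2 below 0.034 m) or (horizontal distance between vial_3_center and socket_3 below 0.006 m and z of vial_3_center in the frame of socket_3 below 0.034 m))), for 0.2 s.
3. the treadle is held down at its stop, with the carrier and all the bottles seated (all of step 2 and value of joint treadle above 0.225 rad), for 0.4 s.
At the end, for the whole second after the job is handed in: Carrier flat on the deck over both pins (centre within 4 mm, height 3 mm, 0.06 rad); every small bottle present upright (0.12 rad) in a socket, within 6 mm of its centre and 4 mm of its floor; treadle was held at its stop (over 0.225 rad, 0.4 s) and is back up (under 0.04 rad) (all of step 2 and value of joint treadle below 0.04 rad); the robot touches nothing.
It fails at once if a bystander (tall bottle, cup, sachet or swab tube) is moved by more than 3 cm (distance of any of tall_bottle_0, tall_bottle_1, cup, sachet, swab from where it was at the start of the episode above 0.03 m).
Of vial_0, vial_1, vial_2, vial_3 only 3 to 4 are there at a start; the rules pass over those that are not, and their reading is None.
At some moment in a run one of carrier may be knocked a few centimetres aside while the robot is not near it.
Once in a run the grip may slacken for a moment while it holds something.
It also fails if it takes over 210 s, if anything falls off the work surface, if the arm or the gripper's body presses on something with over 40 N, if the wrist force passes 120 N, or if a joint passes its speed limit or range.

## Working session

There is one attempt and no reset: what is moved stays moved. The work goes in short steps, Python scripts to look and compute and a shell command to move; the robot and the scene stay as the last step left them, time stands still between calls to the robot, and variables do not carry over. Pictures are saved under pics/ and viewed, at most 14 in all, crops included, and the job is handed in when it is done.

```bash
mkdir -p pics; cat > h.py <<'E'
import numpy as np, cv2
from plant import manip, vision
def get(n):
    return vision.get_image(n)
def save(im,name,crop=None,scale=1):
    c=im["color"][...,::-1]
    if crop: x0,y0,x1,y1=crop; c=c[y0:y1,x0:x1]
    c=cv2.resize(c,None,fx=scale,fy=scale,interpolation=cv2.INTER_CUBIC); cv2.imwrite("pics/"+name,c)
def ray(im,uv):
    p=cv2.undistortPoints(np.array(uv,float).reshape(-1,1,2),im["mtx"],np.array(im["dist_coeffs"])).reshape(-1,2)
    V=np.array(im["view"]);R,t=V[:3,:3],V[:3,3]
    d=np.c_[p,np.ones(len(p))]@R
    return -R.T@t,d
def onz(im,uv,z):
    o,d=ray(im,uv); return o+d*((z-o[2])/d[:,2])[:,None]
def cloud(im):
    h,w=im["range_z"].shape
    u,v=np.meshgrid(np.arange(w),np.arange(h))
    o,d=ray(im,np.stack([u,v],-1).reshape(-1,2))
    return (o+d*im["range_z"].reshape(-1,1)).reshape(h,w,3)
E
python3 - <<'E'
from h import *
for n in("side","top"):
    im=get(n);save(im,n+"0.png");V=np.array(im["view"]);print(n,-V[:3,:3].T@V[:3,3],V[2,:3])
s=manip.state();print(s)
E
```

```text
side [0.25957964 1.11432394 1.02907361] [ 0.22064594 -0.73291015 -0.64355114]
top [0.4074495  0.05029188 1.46389433] [ 0.10640827  0.00526839 -0.99430857]
{'clock': 0.1, 'q': array([ 9.91829810e-01,  2.17694919e-01,  1.61476662e+00,  2.31121830e-05,
        1.31130167e+00, -1.12206009e-01]), 'joint_vel': array([-0.00039832, -0.00134997, -0.00328229,  0.00096643,  0.00120228,
        0.00047535]), 'joint_efforts': array([-7.40883788e-04, -3.98078799e+01, -3.04970455e+01, -2.04685680e-04,
        4.28326079e-03,  1.98516148e-05]), 'position': array([0.28082398, 0.5575425 , 0.23009248]), 'orientation': array([-3.13943825e+00, -2.65223415e-04,  2.67482591e+00]), 'wrist_force': array([0.47246453, 0.8000665 , 0.39391082]), 'wrist_torque': array([-0.00201013, -0.04348324,  0.01484523]), 'grip_force': 0.0, 'width': 0.9982634602104403}
```

View pics/top0.png

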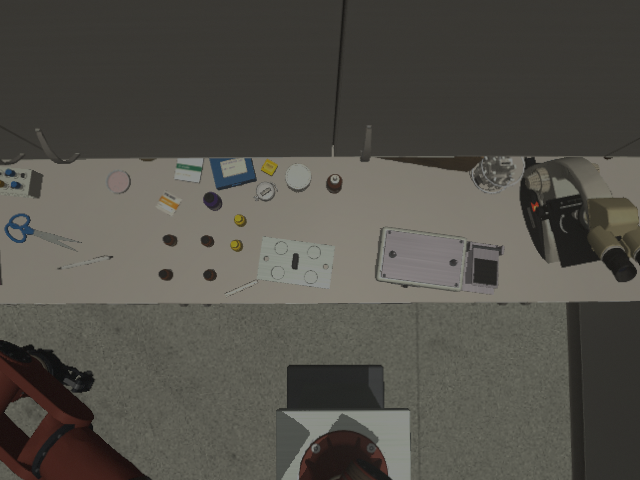

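View pics/side0.png

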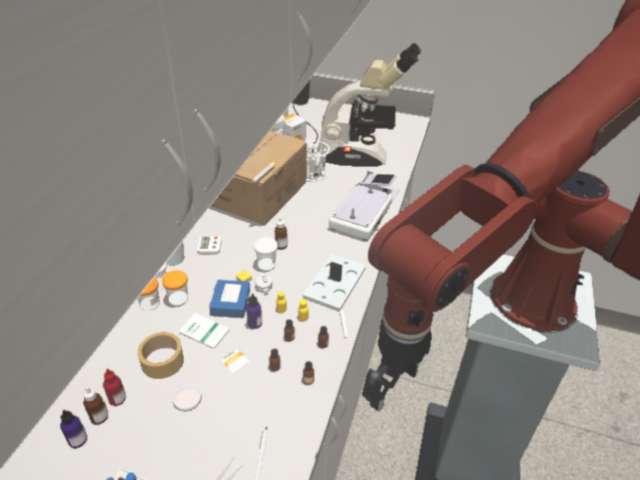

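Top view: four brown small bottles sit near (170,240), (207,240), (166,274) and (209,274). The yellow look-alikes are at (239,220) and (236,245), the carrier with its fin at (296,262), the mixer at (422,259) with its pins at about (392,255) and (453,262), and the treadle at (484,268). The side view agrees.

```bash
python3 - <<'E'
from h import *
im=get("top");P=cloud(im);c=im["color"].astype(int)
Z=P[...,2]
def comps(m,roi,amin=8):
    x0,y0,x1,y1=roi;mm=np.zeros(m.shape,np.uint8);mm[y0:y1,x0:x1]=m[y0:y1,x0:x1]
    n,l,st,ce=cv2.connectedComponentsWithStats(mm)
    return [(l==i) for i in range(1,n) if st[i,4]>=amin]
print("table z",np.median(Z[220:235,270:330]),"deck",np.median(Z[250:270,405:440]),"carrier",np.median(Z[248:255,290:300]))
print("vials")
dark=c.sum(2)<200
for k in comps(dark,(150,225,222,290)):
    v,u=np.where(k);print(u.mean(),v.mean(),len(u),np.percentile(Z[k],[5,50,95]).round(4), P[k&(Z>.045)].mean(0).round(4), (k&(Z>.045)).sum())
print("fin/holes")
for k in comps(c.sum(2)<260,(255,236,340,290),4):
    v,u=np.where(k);print(u.mean(),v.mean(),len(u),P[k].mean(0).round(4),np.percentile(Z[k],[5,50,95]).round(4))
print("pins")
for k in comps(c.sum(2)<330,(384,236,462,285),4):
    v,u=np.where(k);print(u.mean(),v.mean(),len(u),P[k].mean(0).round(4),np.percentile(Z[k],[5,50,95]).round(4))
# carrier contour by depth, mixer
m=((Z>.009)&(Z<.022))
for k in comps(m,(245,230,345,295),300):
    v,u=np.where(k); r=cv2.minAreaRect(P[k][:,:2].astype(np.float32)*1000);print("carrier",r)
m=((Z>.042)&(Z<.06))
for k in comps(m,(365,220,472,300),300):
    r=cv2.minAreaRect(P[k][:,:2].astype(np.float32)*1000);print("mixer",r)
big=lambda s,roi:save(im,s,roi,4)
save(im,"c1.png",(250,220,510,300),3)
E
```

```text
table z -0.0005070529442572358 deck 0.04925993493745806 carrier 0.0147289540102159
vials
169.748031496063 239.88188976377953 127 [0.005  0.038  0.0618] [0.5516 0.4044 0.0879] 46
207.05785123966942 240.6694214876033 121 [0.0122 0.0395 0.0621] [0.5494 0.3167 0.0859] 49
165.68253968253967 274.1111111111111 126 [-0.0007  0.0372  0.0622] [0.471  0.412  0.0891] 44
209.53658536585365 274.6585365853659 123 [0.0047 0.0391 0.0619] [0.4709 0.3154 0.057 ] 51
fin/holes
294.9479166666667 260.9791666666667 96 [0.5008 0.1099 0.0609] [0.0183 0.0681 0.0725]
265.0 257.0 6 [0.5147 0.1849 0.0024] [-0.0037  0.0013  0.0089]
pins
457.5 236.0 8 [ 0.5613 -0.2781  0.0236] [-0.0005  0.0343  0.0407]
384.85714285714283 243.85714285714286 7 [ 0.5411 -0.1009  0.0466] [0.0407 0.0478 0.051 ]
460.2 241.5 10 [ 0.5455 -0.2782  0.0494] [0.0463 0.0502 0.0518]
384.0 251.0 7 [ 0.5242 -0.0985  0.0474] [0.0417 0.0476 0.0531]
392.1276595744681 253.95744680851064 47 [ 0.5162 -0.1162  0.0586] [0.044  0.0523 0.0817]
452.94545454545454 262.1272727272727 55 [ 0.4949 -0.2523  0.0836] [0.0446 0.0511 0.0858]
384.6666666666667 275.6666666666667 9 [ 0.4663 -0.0991  0.0484] [0.0436 0.0479 0.0533]
399.5 279.0 4 [ 0.4583 -0.1335  0.0497] [0.0456 0.051  0.052 ]
396.81632653061223 282.9183673469388 49 [ 0.4497 -0.1293  0.0314] [-0.0005  0.0357  0.0419]
421.0 282.0 5 [ 0.4511 -0.1839  0.0477] [0.0384 0.051  0.0519]
455.7142857142857 283.57142857142856 7 [ 0.4469 -0.2651  0.0484] [0.043  0.049  0.0537]
436.5 284.0 4 [ 0.4462 -0.2203  0.0471] [0.0435 0.0462 0.0521]
carrier ((501.39373779296875, 110.58241271972656), (176.27511596679688, 104.3072280883789), 82.14598083496094)
mixer ((506.6744689941406, -187.754150390625), (199.49688720703125, 127.11072540283203), 81.97390747070312)
```

View pics/c1.png

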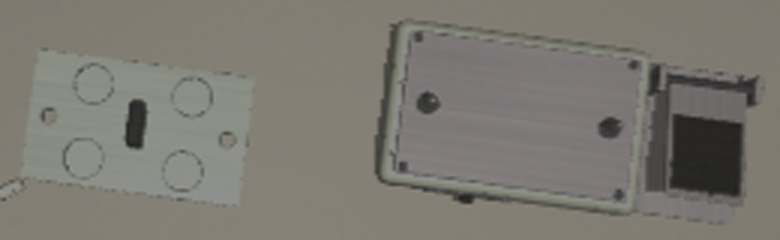

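```bash
cat > m.py <<'E'
from h import *
def mixer(im):
    P=cloud(im);Z=P[...,2];out=[]
    for (u,v) in((392,254),(453,262)):
        s=P[v-7:v+8,u-8:u+9].reshape(-1,3); s=s[(s[:,2]>.060)&(s[:,2]<.095)]
        out.append(np.r_[np.median(s,0),len(s),s[:,2].max()])
    return out
if __name__=="__main__":
    im=get("top");c=im["color"].astype(int).sum(2)
    for o in mixer(im):print("pin",o.round(4))
    # pin base and top by rays of blob ends
    for (u,v) in((392,254),(453,262)):
        print(c[v-6:v+7,u-7:u+8])
    h=onz(im,[(266.0,258.3),(325.7,266.3)],.015);print("holes",h,h.mean(0))
    f=onz(im,[(295,261)],.07);print("fin",f)
    for z in(.05,.086):print("pins",z,onz(im,[(392.3,254),(453,262)],z))
    t=im["color"].astype(int).sum(2)<150
    m=np.zeros(t.shape,np.uint8);m[255:290,470:502]=t[255:290,470:502]
    v,u=np.where(m);r=cv2.minAreaRect(np.stack([u,v],1).astype(np.float32));b=cv2.boxPoints(r);print("tread",r);p=onz(im,b,.06);print(p.round(4),p.mean(0)); print("treadz",np.median(cloud(im)[...,2][m>0]))
E
python3 m.py
```

```text
pin [ 0.5165 -0.1164  0.08   15.      0.0844]
pin [ 0.4974 -0.2563  0.0774 17.      0.084 ]
[[353 362 362 360 362 362 361 362 362 362 363 362 365 367 365]
 [363 362 362 362 363 364 362 362 362 362 362 361 362 362 363]
 [367 366 364 367 368 367 341 265 365 364 363 365 364 365 365]
 [367 362 361 362 344 256 153 159 193 249 365 362 362 363 365]
 [374 364 364 354 297 185 143 153 194 236 252 360 359 362 362]
 [370 370 368 337 206 184 154 168 252 354 246 333 364 361 363]
 [362 362 365 335 191 175 161 172 193 205 192 267 369 368 368]
 [378 377 377 344 184 191 172 169 178 186 194 261 365 369 370]
 [373 374 373 355 263 192 188 184 189 192 257 371 372 369 368]
 [369 373 372 371 359 299 198 194 216 307 373 380 381 384 383]
 [367 368 370 369 368 368 366 366 370 368 373 373 374 376 376]
 [367 366 366 365 364 365 366 367 369 368 369 368 369 374 373]
 [368 367 368 366 366 367 366 366 366 365 364 365 363 366 365]]
[[364 363 364 365 365 364 363 362 364 365 362 359 363 359 359]
 [362 360 357 356 356 359 359 359 359 361 362 362 359 360 358]
 [363 362 363 362 361 360 359 354 354 355 353 354 353 354 353]
[... 547 characters left out ...]
365 364 366 365 357]
 [365 367 368 368 368 367 365 363 362 360 358 356 355 356 340]]
holes [[0.51059634 0.18136089 0.015     ]
 [0.49077509 0.03823023 0.015     ]] [0.50068571 0.10979556 0.015     ]
fin [[0.50015472 0.10940819 0.07      ]]
pins 0.05 [[ 0.51682095 -0.11760166  0.05      ]
 [ 0.49729054 -0.25973151  0.05      ]]
pins 0.086 [[ 0.51403618 -0.11332682  0.086     ]
 [ 0.49500305 -0.25183782  0.086     ]]
tread ((484.99700927734375, 271.0382080078125), (21.935197830200195, 24.619577407836914), 4.39870548248291)
[[ 0.4488 -0.3032  0.06  ]
 [ 0.5059 -0.3093  0.06  ]
 [ 0.5016 -0.3606  0.06  ]
 [ 0.4446 -0.3542  0.06  ]] [ 0.47522952 -0.33183289  0.06      ]
treadz 0.05830359762671267
```

```bash
cat > go.py <<'E'
import sys,numpy as np
from scipy.spatial.transform import Rotation as R
from plant import manip
a=[float(v) for v in sys.argv[1:]]
s=manip.state();T=R.from_euler('xyz',s["orientation"])
g=R.from_euler('xyz',[np.pi,0,a[3]])
d=np.array(a[:3])-s["position"]
print("t",round(s["clock"],2),"pos",s["position"].round(4),"w",round(s["width"],3),"gf",round(s["grip_force"],1),"F",s["wrist_force"].round(1),"q5",s["q"][5].round(2))
print("turn first:",np.degrees((T.inv()*g).as_rotvec()).round(2)," then offset mm:",(g.inv().apply(d)*1000).round(1)," offset now:",(T.inv().apply(d)*1000).round(1))
E
python3 go.py 0.501 0.1100 0.15 3.004
```

```text
t 0.2 pos [0.2809 0.5577 0.2304] w 1.004 gf 0.0 F [1.1 0.6 0.1] q5 -0.11
turn first: [ -0.09  -0.03 -18.86]  then offset mm: [-279.4 -413.3   80.4]  offset now: [-398.  -300.7   80.8]
```

```bash
python3 -m handwheel '[{"offset":[0,0,0],"dr":[0,0,-9.4],"grip":1},{"offset":[0,0,0],"dr":[0,0,-9.4],"grip":1},{"offset":[-31,-46,0],"dr":[0,0,0],"grip":1},{"offset":[-31,-46,0],"dr":[0,0,0],"grip":1},{"offset":[-31,-46,0],"dr":[0,0,0],"grip":1},{"offset":[-31,-46,0],"dr":[0,0,0],"grip":1},{"offset":[-31,-46,0],"dr":[0,0,0],"grip":1},{"offset":[-31,-46,0],"dr":[0,0,0],"grip":1}]' 60
python3 -m handwheel '[{"offset":[-31,-46,0],"dr":[0,0,0],"grip":1},{"offset":[-31,-46,20],"dr":[0,0,0],"grip":1},{"offset":[-31,-46,30],"dr":[0,0,0],"grip":0.6},{"offset":[0,0,30],"dr":[0,0,0],"grip":0.6},{"offset":[0,0,0],"dr":[0,0,0],"grip":0.6},{"offset":[0,0,0],"dr":[0,0,0],"grip":0.6}]'; python3 go.py 0.501 0.1100 0.15 3.004
python3 - <<'E'
from h import *
im=get("top");save(im,"t2.png",(240,210,480,310),3)
im=get("side");save(im,"s2.png",(270,170,430,330),3)
E
```

```text
clock: 1.2
position: [0.4277, 0.2574, 0.2313]
orientation: [3.141, 0.0, 3.003]
wrist_force: [0.8, 1.0, -0.9]
width: 0.996
grip_force: 0.0
clock: 1.95
position: [0.5005, 0.1105, 0.1524]
orientation: [3.141, 0.001, 3.004]
wrist_force: [-1.0, 0.4, -0.6]
width: 0.596
grip_force: 0.0
t 1.95 pos [0.5005 0.1105 0.1524] w 0.596 gf 0.0 F [-1.   0.4 -0.6] q5 -1.35
turn first: [ 0.02  0.06 -0.02]  then offset mm: [-0.6 -0.4  2.4]  offset now: [-0.6 -0.4  2.4]
```

View pics/s2.png

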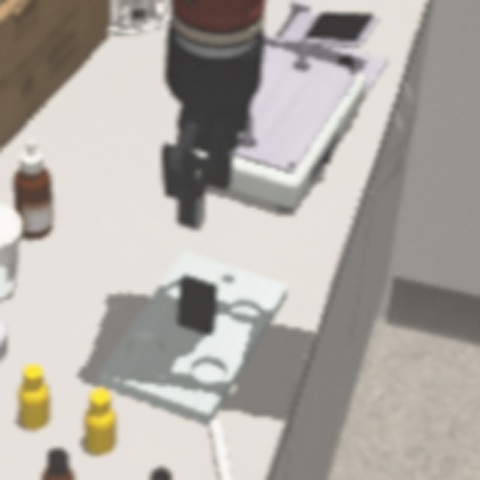

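The gripper (crop ~(190,190)) is above the fin (crop ~(198,305)), with its fingers straddling the fin's line. I'll descend and grip.

```bash
python3 -m handwheel '[{"offset":[0,0,50],"dr":[0,0,0],"grip":0.6},{"offset":[0,0,35],"dr":[0,0,0],"grip":0.6},{"offset":[0,0,34],"dr":[0,0,0],"grip":0.6},{"offset":[0,0,0],"dr":[0,0,0],"grip":0.6},{"offset":[0,0,0],"dr":[0,0,0],"grip":0},{"offset":[0,0,0],"dr":[0,0,0],"grip":0},{"offset":[0,0,0],"dr":[0,0,0],"grip":0},{"offset":[0,0,0],"dr":[0,0,0],"grip":0}]' 80; python3 -m handwheel '[{"offset":[0,0,0],"dr":[0,0,0],"grip":0},{"offset":[0,0,0],"dr":[0,0,0],"grip":0},{"offset":[0,0,-20],"dr":[0,0,0],"grip":0},{"offset":[0,0,-40],"dr":[0,0,0],"grip":0},{"offset":[0,0,-40],"dr":[0,0,0],"grip":0},{"offset":[0,0,-30],"dr":[0,0,0],"grip":0},{"offset":[0,0,0],"dr":[0,0,0],"grip":0}]' 80; python3 go.py 0.507 -0.188 0.16 3.004
```

```text
clock: 3.05
position: [0.5024, 0.1104, 0.035]
orientation: [3.14, 0.004, 3.003]
wrist_force: [-0.5, 1.3, 7.2]
width: 0.129
grip_force: 79.2
clock: 3.92
position: [0.5022, 0.1101, 0.1653]
orientation: [3.14, 0.006, 3.003]
wrist_force: [0.5, -0.9, -3.0]
width: 0.131
grip_force: 78.4
t 3.92 pos [0.5022 0.1101 0.1653] w 0.131 gf 78.4 F [ 0.5 -0.9 -3. ] q5 -1.35
turn first: [ 0.08  0.37 -0.07]  then offset mm: [ -45.6 -294.6    5.3]  offset now: [ -45.9 -294.6    5.2]
```

```bash
python3 -m handwheel '[{"offset":[-6,-40,0],"dr":[0,0,0],"grip":0},{"offset":[-8,-50,0],"dr":[0,0,0],"grip":0},{"offset":[-8,-52,0],"dr":[0,0,0],"grip":0},{"offset":[-8,-52,0],"dr":[0,0,0],"grip":0},{"offset":[-8,-50,0],"dr":[0,0,0],"grip":0},{"offset":[-7,-50,0],"dr":[0,0,0],"grip":0},{"offset":[0,0,0],"dr":[0,0,0],"grip":0},{"offset":[0,0,0],"dr":[0,0,0],"grip":0}]' 80; python3 go.py 0.507 -0.188 0.16 3.004
python3 - <<'E'
from h import *
im=get("top");save(im,"t3.png",(360,215,520,310),5);P=cloud(im);Z=P[...,2]
m=((Z>.12)&(Z<.16));print(np.median(Z[m]))
mm=np.zeros(Z.shape,np.uint8);mm[210:320,360:500]=m[210:320,360:500]
n,l,st,ce=cv2.connectedComponentsWithStats(mm);i=1+st[1:,4].argmax();k=l==i
print(cv2.minAreaRect(P[k][:,:2].astype(np.float32)*1000),st[i],np.median(Z[k]))
im=get("side");save(im,"s3.png",(300,130,430,260),4)
E
```

```text
clock: 4.92
position: [0.5025, -0.1866, 0.1602]
orientation: [3.14, -0.004, 3.002]
wrist_force: [-1.1, -0.6, -3.2]
width: 0.128
grip_force: 79.3
t 4.92 pos [ 0.5025 -0.1866  0.1602] w 0.128 gf 79.3 F [-1.1 -0.6 -3.2] q5 -1.92
turn first: [ 0.12 -0.24 -0.12]  then offset mm: [-4.7 -0.8  0.2]  offset now: [-4.7 -0.8  0.2]
0.13940533420084633
((508.302490234375, -136.31594848632812), (74.59586334228516, 104.415771484375), 82.02662658691406) [ 386  230   40   50 1213] 0.1385822780123509
```

View pics/t3.png

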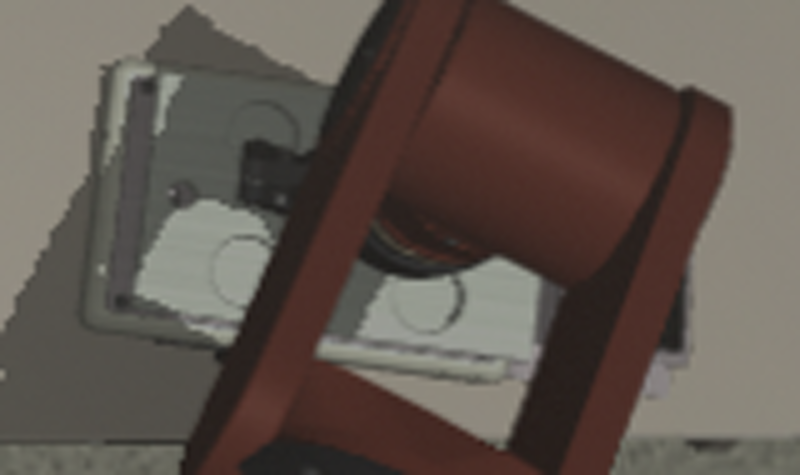

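View pics/s3.png

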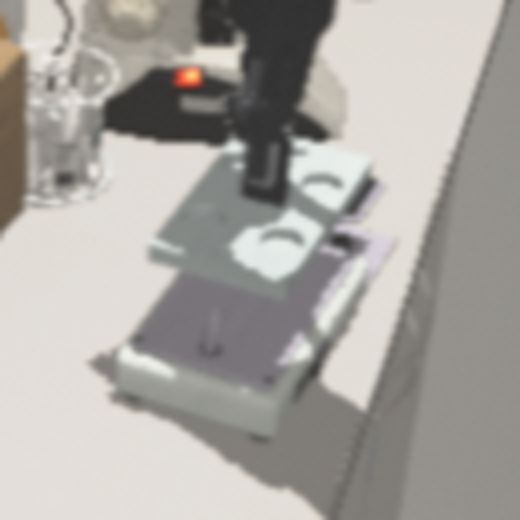

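The carrier is held level above the mixer (side crop ~(265,220)). The near pin at crop (212,330) lies in front of its left hole. Depth puts the carrier centre at about (0.5015,-0.187), against (0.507,-0.1875) for the mixer, so I'll shift about 5.5 mm and lower.

```bash
python3 -m handwheel '[{"offset":[-5.5,0,0],"dr":[0,0,0],"grip":0},{"offset":[0,0,15],"dr":[0,0,0],"grip":0},{"offset":[0,0,15],"dr":[0,0,0],"grip":0},{"offset":[0,0,0],"dr":[0,0,0],"grip":0},{"offset":[0,0,0],"dr":[0,0,0],"grip":0}]' 80; python3 go.py 0.507 -0.188 0.086 3.004
python3 - <<'E'
from h import *
im=get("top");save(im,"t4.png",(375,220,475,300),8);P=cloud(im);Z=P[...,2]
m=((Z>.09)&(Z<.12))
mm=np.zeros(Z.shape,np.uint8);mm[210:320,360:500]=m[210:320,360:500]
n,l,st,ce=cv2.connectedComponentsWithStats(mm);i=1+st[1:,4].argmax();k=l==i
print(cv2.minAreaRect(P[k][:,:2].astype(np.float32)*1000),st[i],np.median(Z[k]))
im=get("side");save(im,"s4.png",(320,160,410,250),6)
E
```

```text
clock: 5.65
position: [0.5093, -0.188, 0.1322]
orientation: [3.141, -0.001, 3.003]
wrist_force: [0.4, -0.2, -2.9]
width: 0.128
grip_force: 79.3
t 5.65 pos [ 0.5093 -0.188   0.1322] w 0.128 gf 79.3 F [ 0.4 -0.2 -2.9] q5 -1.92
turn first: [ 0.01 -0.04 -0.06]  then offset mm: [ 2.3 -0.3 46.2]  offset now: [ 2.3 -0.3 46.2]
((515.170654296875, -137.110107421875), (73.14371490478516, 104.40538024902344), 81.52894592285156) [ 385  228   39   49 1146] 0.11051472845992827
```

View pics/t4.png

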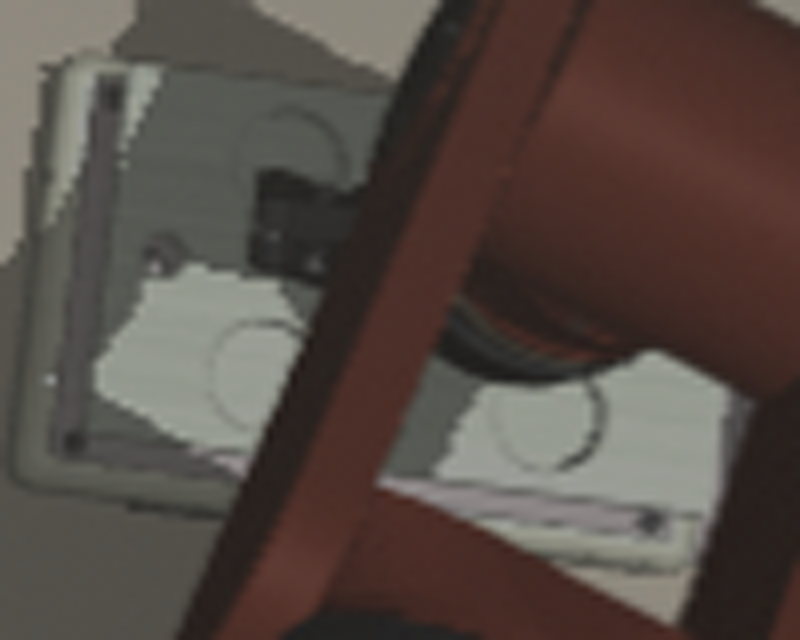

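Top crop: the left hole shows at (165,252) with the dark pin inside it. Depth puts the centre about 1 mm past the mixer in x. I'll correct that and lower slowly, watching the force.

```bash
python3 -m handwheel '[{"offset":[1.5,0,0],"dr":[0,0,0],"grip":0},{"offset":[0,0,8],"dr":[0,0,0],"grip":0},{"offset":[0,0,6],"dr":[0,0,0],"grip":0},{"offset":[0,0,4],"dr":[0,0,0],"grip":0},{"offset":[0,0,0],"dr":[0,0,0],"grip":0}]' 80; python3 -m handwheel '[{"offset":[0,0,3],"dr":[0,0,0],"grip":0},{"offset":[0,0,3],"dr":[0,0,0],"grip":0},{"offset":[0,0,0],"dr":[0,0,0],"grip":0}]' 80; python3 go.py 0.507 -0.188 0.086 3.004
```

```text
clock: 6.38
position: [0.5076, -0.1877, 0.1138]
orientation: [3.141, -0.001, 3.003]
wrist_force: [-0.2, -0.5, -3.0]
width: 0.128
grip_force: 79.3
clock: 6.75
position: [0.5078, -0.1878, 0.1083]
orientation: [3.141, -0.001, 3.003]
wrist_force: [-0.1, 1.1, -2.7]
width: 0.127
grip_force: 79.3
t 6.75 pos [ 0.5078 -0.1878  0.1083] w 0.127 gf 79.3 F [-0.1  1.1 -2.7] q5 -1.92
turn first: [ 0.01 -0.04 -0.06]  then offset mm: [ 0.7 -0.3 22.3]  offset now: [ 0.7 -0.3 22.3]
```

```bash
python3 -m handwheel '[{"offset":[0,0,4],"dr":[0,0,0],"grip":0},{"offset":[0,0,4],"dr":[0,0,0],"grip":0},{"offset":[0,0,4],"dr":[0,0,0],"grip":0},{"offset":[0,0,0],"dr":[0,0,0],"grip":0}]' 80; python3 -m handwheel '[{"offset":[0,0,4],"dr":[0,0,0],"grip":0},{"offset":[0,0,3],"dr":[0,0,0],"grip":0},{"offset":[0,0,2],"dr":[0,0,0],"grip":0},{"offset":[0,0,0],"dr":[0,0,0],"grip":0}]' 80; python3 go.py 0.507 -0.188 0.086 3.004
```

```text
clock: 7.25
position: [0.5075, -0.1877, 0.0959]
orientation: [3.141, -0.001, 3.003]
wrist_force: [0.4, -1.2, -3.0]
width: 0.13
grip_force: 79.3
clock: 7.75
position: [0.5078, -0.1879, 0.0873]
orientation: [3.141, -0.001, 3.003]
wrist_force: [-0.2, -0.3, -1.8]
width: 0.129
grip_force: 80.8
t 7.75 pos [ 0.5078 -0.1879  0.0873] w 0.129 gf 80.8 F [-0.2 -0.3 -1.8] q5 -1.92
turn first: [ 0.01 -0.03 -0.07]  then offset mm: [ 0.8 -0.3  1.3]  offset now: [ 0.8 -0.3  1.3]
```

```bash
python3 -m handwheel '[{"offset":[0,0,2],"dr":[0,0,0],"grip":0},{"offset":[0,0,0],"dr":[0,0,0],"grip":0},{"offset":[0,0,0],"dr":[0,0,0],"grip":0.4},{"offset":[0,0,0],"dr":[0,0,0],"grip":0.5},{"offset":[0,0,0],"dr":[0,0,0],"grip":0.5},{"offset":[0,0,-30],"dr":[0,0,0],"grip":0.5},{"offset":[0,0,-50],"dr":[0,0,0],"grip":0.5},{"offset":[0,0,-50],"dr":[0,0,0],"grip":0.5}]' 80
python3 go.py 0.5 0.2 0.2 1.434
```

```text
clock: 8.75
position: [0.5078, -0.1878, 0.2168]
orientation: [3.141, -0.0, 3.003]
wrist_force: [0.7, 0.0, 0.4]
width: 0.502
grip_force: 0.0
t 8.75 pos [ 0.5078 -0.1878  0.2168] w 0.502 gf 0.0 F [0.7 0.  0.4] q5 -1.92
turn first: [-1.000e-02 -3.000e-02  8.989e+01]  then offset mm: [383.1 -60.6  16.8]  offset now: [ 61.3 383.   16.9]
```

```bash
python3 -m handwheel '[{"offset":[8,58,0],"dr":[0,0,0],"grip":0.5},{"offset":[8,58,0],"dr":[0,0,0],"grip":0.5},{"offset":[8,58,0],"dr":[0,0,0],"grip":0.5},{"offset":[8,58,0],"dr":[0,0,0],"grip":0.5},{"offset":[8,58,0],"dr":[0,0,0],"grip":0.5},{"offset":[0,0,0],"dr":[0,0,10],"grip":0.5},{"offset":[0,0,0],"dr":[0,0,10],"grip":0.5},{"offset":[0,0,0],"dr":[0,0,10],"grip":0.5}]' 40
python3 -m handwheel '[{"offset":[0,0,0],"dr":[0,0,10],"grip":0.5},{"offset":[0,0,0],"dr":[0,0,10],"grip":0.5},{"offset":[0,0,0],"dr":[0,0,10],"grip":0.5},{"offset":[0,0,0],"dr":[0,0,10],"grip":0.5},{"offset":[0,0,0],"dr":[0,0,10],"grip":0.5},{"offset":[0,0,0],"dr":[0,0,10],"grip":0.5},{"offset":[0,0,0],"dr":[0,0,0],"grip":0.5}]' 40
cat > look.py <<'E'
from h import *
import sys
im=get("top");P=cloud(im);Z=P[...,2];c=im["color"].astype(int).sum(2)
# carrier on deck
m=(Z>.058)&(Z<.07);mm=np.zeros(Z.shape,np.uint8);mm[215:310,365:470]=m[215:310,365:470]
n,l,st,ce=cv2.connectedComponentsWithStats(mm);i=1+st[1:,4].argmax();k=l==i
print("carrier",cv2.minAreaRect(P[k][:,:2].astype(np.float32)*1000),np.median(Z[k]).round(4))
mm=np.zeros(Z.shape,np.uint8);mm[225:292,120:224]=(c<200)[225:292,120:224]
n,l,st,ce=cv2.connectedComponentsWithStats(mm)
for i in range(1,n):
    if st[i,4]<40:continue
    k=l==i;q=P[k&(Z>.053)&(Z<.066)]
    a=(q[:,:2].min(0)+q[:,:2].max(0))/2
    print("vial px",ce[i].round(1),"cap med",np.median(q,0).round(4),"mid",a.round(4),len(q),"ray.03",onz(im,[ce[i]],.033).round(4))
if len(sys.argv)>1: save(im,sys.argv[1]+".png",(150,210,510,310),2)
E
python3 look.py t5
```

```text
clock: 9.75
position: [0.5085, 0.1052, 0.2158]
orientation: [3.141, 0.0, 2.474]
wrist_force: [0.6, -0.0, 0.5]
width: 0.503
grip_force: 0.0
clock: 10.62
position: [0.5086, 0.1048, 0.2158]
orientation: [3.141, -0.0, 1.434]
wrist_force: [0.4, -0.1, -0.4]
width: 0.501
grip_force: 0.0
carrier ((506.90740966796875, -187.88031005859375), (175.7794647216797, 105.00051879882812), 81.80137634277344) 0.0643
vial px [169.7 239.9] cap med [0.5541 0.4137 0.0587] mid [0.5552 0.4129] 35 ray.03 [[0.5542 0.4103 0.033 ]]
vial px [207.1 240.7] cap med [0.5528 0.3229 0.0581] mid [0.5526 0.3232] 42 ray.03 [[0.552  0.3205 0.033 ]]
vial px [165.7 274.2] cap med [0.4718 0.4209 0.0577] mid [0.4719 0.4204] 33 ray.03 [[0.4724 0.4183 0.033 ]]
vial px [209.7 274.7] cap med [0.4713 0.3152 0.0589] mid [0.4715 0.316 ] 43 ray.03 [[0.471  0.3132 0.033 ]]
```

View pics/t5.png

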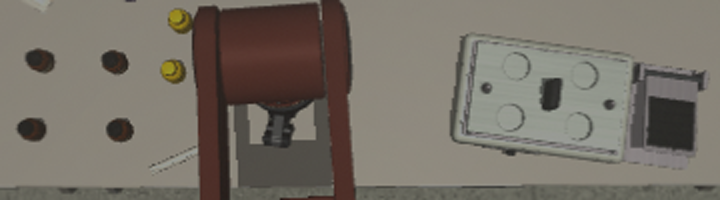

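The carrier is seated: its top is at 0.0643, its centre at (0.5069,-0.1879), and both pins show in the holes (crop (487,88) and (609,104)). All four brown bottles are still in place. Now bottle D at (0.471,0.315).

```bash
python3 go.py 0.471 0.315 0.12 1.434
```

```text
t 10.68 pos [0.5085 0.1048 0.2158] w 0.502 gf 0.0 F [-0.6  0.2 -0. ] q5 0.2
turn first: [ 0.02 -0.    0.06]  then offset mm: [203.1 -65.9  95.8]  offset now: [203.2 -65.7  95.7]
```

```bash
python3 -m handwheel '[{"offset":[51,-16.5,0],"dr":[0,0,0],"grip":0.5},{"offset":[51,-16.5,0],"dr":[0,0,0],"grip":0.5},{"offset":[51,-16.5,0],"dr":[0,0,0],"grip":0.5},{"offset":[50,-16.5,40],"dr":[0,0,0],"grip":0.5},{"offset":[0,0,56],"dr":[0,0,0],"grip":0.5},{"offset":[0,0,0],"dr":[0,0,0],"grip":0.5},{"offset":[0,0,0],"dr":[0,0,0],"grip":0.5}]' 40
python3 go.py 0.471 0.315 0.015 1.434
```

```text
clock: 11.55
position: [0.4727, 0.3122, 0.1232]
orientation: [3.14, -0.001, 1.433]
wrist_force: [0.6, 0.1, 0.9]
width: 0.501
grip_force: 0.0
t 11.55 pos [0.4727 0.3122 0.1232] w 0.501 gf 0.0 F [0.6 0.1 0.9] q5 0.6
turn first: [ 0.08 -0.05 -0.08]  then offset mm: [  2.5  -2.1 108.2]  offset now: [  2.4  -2.3 108.2]
```

```bash
python3 -m handwheel '[{"offset":[2.5,-2.1,0],"dr":[0,0,0],"grip":0.5},{"offset":[0,0,40],"dr":[0,0,0],"grip":0.5},{"offset":[0,0,40],"dr":[0,0,0],"grip":0.5},{"offset":[0,0,28],"dr":[0,0,0],"grip":0.5},{"offset":[0,0,0],"dr":[0,0,0],"grip":0.5},{"offset":[0,0,0],"dr":[0,0,0],"grip":0},{"offset":[0,0,0],"dr":[0,0,0],"grip":0},{"offset":[0,0,0],"dr":[0,0,0],"grip":0}]' 40
python3 -m handwheel '[{"offset":[0,0,0],"dr":[0,0,0],"grip":0},{"offset":[0,0,-30],"dr":[0,0,0],"grip":0},{"offset":[0,0,-50],"dr":[0,0,0],"grip":0},{"offset":[0,0,-50],"dr":[0,0,0],"grip":0},{"offset":[0,0,-30],"dr":[0,0,0],"grip":0},{"offset":[0,0,0],"dr":[0,0,0],"grip":0}]' 40
python3 go.py 0.5311 -0.2318 0.17 1.434
```

```text
clock: 12.55
position: [0.4721, 0.3159, 0.0163]
orientation: [3.138, -0.003, 1.432]
wrist_force: [0.2, -0.1, 6.0]
width: 0.29
grip_force: 39.8
clock: 13.3
position: [0.4722, 0.3162, 0.1778]
orientation: [3.135, -0.005, 1.432]
wrist_force: [-0.2, -0.8, -0.9]
width: 0.281
grip_force: 39.6
t 13.3 pos [0.4722 0.3162 0.1778] w 0.281 gf 39.6 F [-0.2 -0.8 -0.9] q5 0.6
turn first: [ 0.37 -0.26 -0.1 ]  then offset mm: [-534.8  133.     7.8]  offset now: [-534.6  133.9    6.2]
```

```bash
python3 -m handwheel '[{"offset":[-40,10,0],"dr":[0,0,0],"grip":0},{"offset":[-56,14,0],"dr":[0,0,0],"grip":0},{"offset":[-56,14,0],"dr":[0,0,0],"grip":0},{"offset":[-56,14,0],"dr":[0,0,0],"grip":0},{"offset":[-56,14,0],"dr":[0,0,0],"grip":0},{"offset":[-56,14,0],"dr":[0,0,0],"grip":0},{"offset":[-56,14,0],"dr":[0,0,0],"grip":0},{"offset":[-56,14,0],"dr":[0,0,0],"grip":0}]' 40
python3 -m handwheel '[{"offset":[-56,14,0],"dr":[0,0,0],"grip":0},{"offset":[-46,11,0],"dr":[0,0,0],"grip":0},{"offset":[0,0,0],"dr":[0.3,-0.3,0],"grip":0},{"offset":[0,0,0],"dr":[0,0,0],"grip":0}]' 40
python3 go.py 0.5311 -0.2318 0.17 1.434
```

```text
clock: 14.3
position: [0.5159, -0.1292, 0.1717]
orientation: [-3.139, -0.001, 1.432]
wrist_force: [1.7, 0.4, -0.2]
width: 0.287
grip_force: 39.6
clock: 14.8
position: [0.5267, -0.2313, 0.1719]
orientation: [-3.133, 0.003, 1.432]
wrist_force: [-0.5, 0.7, -0.4]
width: 0.282
grip_force: 39.6
t 14.8 pos [ 0.5267 -0.2313  0.1719] w 0.282 gf 39.6 F [-0.5  0.7 -0.4] q5 -0.39
turn first: [-0.49  0.18 -0.13]  then offset mm: [0.1 4.4 1.9]  offset now: [0.1 4.4 1.8]
```

```bash
python3 -m handwheel '[{"offset":[0,4.4,0],"dr":[-0.5,0.2,0],"grip":0},{"offset":[0,0,40],"dr":[0,0,0],"grip":0},{"offset":[0,0,35],"dr":[0,0,0],"grip":0},{"offset":[0,0,9],"dr":[0,0,0],"grip":0},{"offset":[0,0,0],"dr":[0,0,0],"grip":0},{"offset":[0,0,0],"dr":[0,0,0],"grip":0}]' 40
python3 go.py 0.5311 -0.2318 0.0713 1.434
python3 - <<'E'
from h import *
im=get("side");save(im,"s6.png",(320,160,410,250),6)
im=get("top");save(im,"t6.png",(375,220,475,300),6)
E
```

```text
clock: 15.55
position: [0.534, -0.2336, 0.0917]
orientation: [3.135, 0.003, 1.433]
wrist_force: [0.0, 0.1, -0.5]
width: 0.283
grip_force: 39.6
t 15.55 pos [ 0.534  -0.2336  0.0917] w 0.283 gf 39.6 F [ 0.   0.1 -0.5] q5 -0.39
turn first: [ 0.39  0.17 -0.08]  then offset mm: [ 1.4 -3.1 20.4]  offset now: [ 1.4 -3.3 20.4]
```

View pics/s6.png

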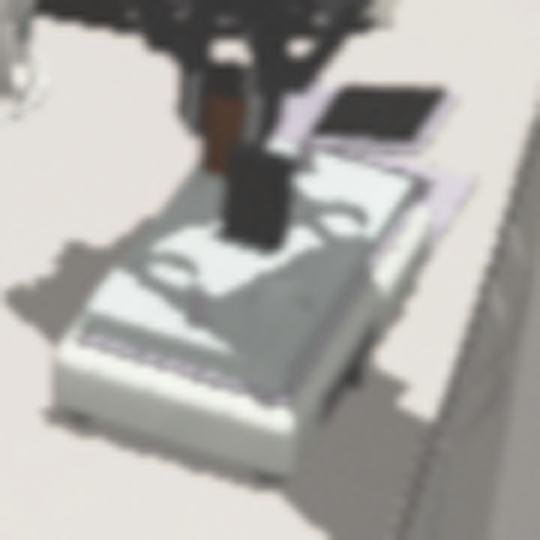

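The bottle (crop (222,130)) hangs upright behind the fin, above the far socket. The readings put it about 3 mm off, so I'll correct that and lower it.

```bash
python3 -m handwheel '[{"offset":[1.4,-3.1,4],"dr":[0.4,0,0],"grip":0},{"offset":[0,0,0],"dr":[0,0,0],"grip":0},{"offset":[0,0,0],"dr":[0,0,0],"grip":0}]' 40
python3 go.py 0.5311 -0.2318 0.0713 1.434;python3 go.py 0.5311 -0.2318 0.0713 1.434
```

```text
clock: 16.02
position: [0.5295, -0.2314, 0.0857]
orientation: [-3.138, 0.002, 1.432]
wrist_force: [-0.0, -0.7, 0.9]
width: 0.286
grip_force: 39.6
t 16.02 pos [ 0.5295 -0.2314  0.0857] w 0.286 gf 39.6 F [-0.  -0.7  0.9] q5 -0.39
turn first: [-0.2   0.1  -0.11]  then offset mm: [-0.2  1.6 14.4]  offset now: [-0.2  1.6 14.4]
t 16.02 pos [ 0.5295 -0.2314  0.0857] w 0.286 gf 39.6 F [-0.  -0.7  0.9] q5 -0.39
turn first: [-0.2   0.1  -0.11]  then offset mm: [-0.2  1.6 14.4]  offset now: [-0.2  1.6 14.4]
```

```bash
python3 -m handwheel '[{"offset":[0,1.2,4],"dr":[-0.2,0,0],"grip":0},{"offset":[0,0,4],"dr":[0,0,0],"grip":0},{"offset":[0,0,0],"dr":[0,0,0],"grip":0}]' 40
python3 go.py 0.5311 -0.2318 0.0713 1.434
```

```text
clock: 16.4
position: [0.5303, -0.2312, 0.0769]
orientation: [-3.14, 0.001, 1.432]
wrist_force: [0.1, 0.7, -0.6]
width: 0.284
grip_force: 39.6
t 16.4 pos [ 0.5303 -0.2312  0.0769] w 0.284 gf 39.6 F [ 0.1  0.7 -0.6] q5 -0.39
turn first: [-0.08  0.07 -0.11]  then offset mm: [-0.4  0.9  5.6]  offset now: [-0.4  0.9  5.6]
```

```bash
python3 -m handwheel '[{"offset":[0,0.5,3],"dr":[0,0,0],"grip":0},{"offset":[0,0,2.5],"dr":[0,0,0],"grip":0},{"offset":[0,0,0],"dr":[0,0,0],"grip":0},{"offset":[0,0,0],"dr":[0,0,0],"grip":0.5},{"offset":[0,0,0],"dr":[0,0,0],"grip":0.5},{"offset":[0,0,-20],"dr":[0,0,0],"grip":0.5},{"offset":[0,0,-50],"dr":[0,0,0],"grip":0.5},{"offset":[0,0,-40],"dr":[0,0,0],"grip":0.5}]' 40
python3 go.py 0.5525 0.3225 0.17 1.434
```

```text
clock: 17.4
position: [0.5321, -0.2318, 0.1857]
orientation: [3.139, 0.003, 1.432]
wrist_force: [-0.4, -0.8, 0.2]
width: 0.496
grip_force: 0.0
t 17.4 pos [ 0.5321 -0.2318  0.1857] w 0.496 gf 0.0 F [-0.4 -0.8  0.2] q5 -0.39
turn first: [ 0.16  0.17 -0.11]  then offset mm: [552.  -55.4  15.7]  offset now: [551.9 -56.4  14. ]
```

```bash
python3 -m handwheel '[{"offset":[52,-5.5,0],"dr":[0,0,0],"grip":0.5},{"offset":[58,-6,0],"dr":[0,0,0],"grip":0.5},{"offset":[58,-6,0],"dr":[0,0,0],"grip":0.5},{"offset":[58,-6,0],"dr":[0,0,0],"grip":0.5},{"offset":[58,-6,0],"dr":[0,0,0],"grip":0.5},{"offset":[58,-6,0],"dr":[0,0,0],"grip":0.5},{"offset":[58,-6,0],"dr":[0,0,0],"grip":0.5},{"offset":[58,-6,0],"dr":[0,0,0],"grip":0.5}]' 40
python3 -m handwheel '[{"offset":[50,-5,10],"dr":[0,0,0],"grip":0.5},{"offset":[44,-3,40],"dr":[0,0,0],"grip":0.5},{"offset":[0,0,10],"dr":[0,0,0],"grip":0.5},{"offset":[0,0,0],"dr":[0,0,0],"grip":0.5}]' 40
python3 look.py t7; python3 go.py 0.5525 0.3225 0.015 1.434
```

```text
clock: 18.4
position: [0.5481, 0.2309, 0.1836]
orientation: [3.139, 0.001, 1.432]
wrist_force: [1.0, -0.8, 0.9]
width: 0.499
grip_force: 0.0
clock: 18.9
position: [0.5521, 0.3222, 0.121]
orientation: [-3.14, 0.003, 1.433]
wrist_force: [-0.5, 0.2, 0.6]
width: 0.5
grip_force: 0.0
carrier ((508.7924499511719, -187.3395233154297), (175.90798950195312, 104.95233917236328), 81.90885925292969) 0.0643
vial px [176.4 258.3] cap med [0.4788 0.4164 0.0588] mid [0.5115 0.4152] 12 ray.03 [[0.5101 0.3933 0.033 ]]
t 18.95 pos [0.5531 0.3221 0.1223] w 0.499 gf 0.0 F [-0.   0.3  0.3] q5 0.56
turn first: [ 0.05  0.11 -0.14]  then offset mm: [  0.4  -0.7 107.3]  offset now: [  0.6  -0.7 107.3]
```

View pics/t7.png

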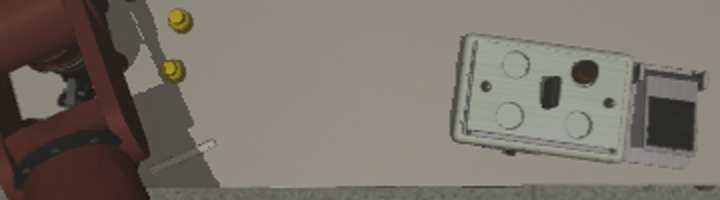

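Bottle 1 stands in the upper-right socket (crop (585,72)). The carrier is still seated and has shifted about 1.5 mm in +x within its play. Next, bottle B.

```bash
python3 -m handwheel '[{"offset":[0.5,-0.7,0],"dr":[0,0,0],"grip":0.5},{"offset":[0,0,40],"dr":[0,0,0],"grip":0.5},{"offset":[0,0,40],"dr":[0,0,0],"grip":0.5},{"offset":[0,0,27],"dr":[0,0,0],"grip":0.5},{"offset":[0,0,0],"dr":[0,0,0],"grip":0.5},{"offset":[0,0,0],"dr":[0,0,0],"grip":0},{"offset":[0,0,0],"dr":[0,0,0],"grip":0},{"offset":[0,0,0],"dr":[0,0,0],"grip":0}]' 40
python3 -m handwheel '[{"offset":[0,0,0],"dr":[0,0,0],"grip":0},{"offset":[0,0,-30],"dr":[0,0,0],"grip":0},{"offset":[0,0,-50],"dr":[0,0,0],"grip":0},{"offset":[0,0,-50],"dr":[0,0,0],"grip":0},{"offset":[0,0,-30],"dr":[0,0,0],"grip":0},{"offset":[0,0,0],"dr":[0,0,0],"grip":0}]' 40
python3 go.py 0.4730 -0.2229 0.175 1.434
```

```text
clock: 19.95
position: [0.5537, 0.3239, 0.0166]
orientation: [3.138, -0.0, 1.432]
wrist_force: [0.2, -0.1, 5.6]
width: 0.28
grip_force: 40.6
clock: 20.7
position: [0.5542, 0.3247, 0.1783]
orientation: [3.135, -0.002, 1.432]
wrist_force: [0.7, -0.4, -1.0]
width: 0.283
grip_force: 40.2
t 20.7 pos [0.5542 0.3247 0.1783] w 0.283 gf 40.2 F [ 0.7 -0.4 -1. ] q5 0.56
turn first: [ 0.37 -0.14 -0.1 ]  then offset mm: [-553.6   -5.8    3.3]  offset now: [-553.6   -4.9    1.9]
```

```bash
python3 -m handwheel '[{"offset":[-42,-0.5,0],"dr":[0,0,0],"grip":0},{"offset":[-57,-0.5,0],"dr":[0,0,0],"grip":0},{"offset":[-57,-0.5,0],"dr":[0,0,0],"grip":0},{"offset":[-57,-0.5,0],"dr":[0,0,0],"grip":0},{"offset":[-57,-0.5,0],"dr":[0,0,0],"grip":0},{"offset":[-57,-0.5,0],"dr":[0,0,0],"grip":0},{"offset":[-57,-0.5,0],"dr":[0,0,0],"grip":0},{"offset":[-57,-0.5,0],"dr":[0,0,0],"grip":0}]' 40
python3 -m handwheel '[{"offset":[-57,-0.5,0],"dr":[0,0,0],"grip":0},{"offset":[-54,-0.5,0],"dr":[0,0,0],"grip":0},{"offset":[0,0,30],"dr":[0,0,0],"grip":0},{"offset":[0,0,35],"dr":[0,0,0],"grip":0},{"offset":[0,0,20],"dr":[0,0,0],"grip":0},{"offset":[0,0,0],"dr":[0,0,0],"grip":0},{"offset":[0,0,0],"dr":[0,0,0],"grip":0}]' 40
python3 go.py 0.4730 -0.222 0.0715 1.434
```

```text
clock: 21.7
position: [0.4852, -0.1138, 0.1727]
orientation: [-3.138, 0.001, 1.432]
wrist_force: [0.0, -0.2, -0.7]
width: 0.286
grip_force: 40.2
clock: 22.58
position: [0.4706, -0.2224, 0.0899]
orientation: [-3.141, 0.001, 1.432]
wrist_force: [1.0, 0.4, 0.1]
width: 0.282
grip_force: 40.2
t 22.57 pos [ 0.4706 -0.2224  0.0899] w 0.282 gf 40.2 F [1.  0.4 0.1] q5 -0.44
turn first: [-0.04  0.08 -0.1 ]  then offset mm: [ 0.7  2.3 18.4]  offset now: [ 0.7  2.3 18.4]
```

```bash
python3 -m handwheel '[{"offset":[0.7,2.0,4],"dr":[0,0,0],"grip":0},{"offset":[0,0,0],"dr":[0,0,0],"grip":0},{"offset":[0,0,0],"dr":[0,0,0],"grip":0}]' 40
python3 go.py 0.4730 -0.222 0.0715 1.434
```

```text
clock: 22.95
position: [0.4732, -0.2223, 0.0867]
orientation: [3.141, 0.002, 1.432]
wrist_force: [-0.1, -0.5, -0.1]
width: 0.281
grip_force: 40.2
t 22.95 pos [ 0.4732 -0.2223  0.0867] w 0.281 gf 40.2 F [-0.1 -0.5 -0.1] q5 -0.43
turn first: [ 0.05  0.12 -0.09]  then offset mm: [ 0.3 -0.2 15.2]  offset now: [ 0.3 -0.3 15.2]
```

```bash
python3 -m handwheel '[{"offset":[0,0,5],"dr":[0,0,0],"grip":0},{"offset":[0,0,5],"dr":[0,0,0],"grip":0},{"offset":[0,0,0],"dr":[0,0,0],"grip":0}]' 40
python3 go.py 0.4730 -0.222 0.0715 1.434
```

```text
clock: 23.32
position: [0.4722, -0.2218, 0.0754]
orientation: [-3.14, 0.001, 1.432]
wrist_force: [0.3, -0.1, -0.3]
width: 0.283
grip_force: 40.2
t 23.32 pos [ 0.4722 -0.2218  0.0754] w 0.283 gf 40.2 F [ 0.3 -0.1 -0.3] q5 -0.43
turn first: [-0.09  0.06 -0.11]  then offset mm: [-0.1  0.8  3.9]  offset now: [-0.1  0.8  3.9]
```

```bash
python3 -m handwheel '[{"offset":[0,0,2.5],"dr":[0,0,0],"grip":0},{"offset":[0,0,1.5],"dr":[0,0,0],"grip":0},{"offset":[0,0,0],"dr":[0,0,0],"grip":0},{"offset":[0,0,0],"dr":[0,0,0],"grip":0.5},{"offset":[0,0,0],"dr":[0,0,0],"grip":0.5},{"offset":[0,0,-20],"dr":[0,0,0],"grip":0.5},{"offset":[0,0,-50],"dr":[0,0,0],"grip":0.5},{"offset":[0,0,-40],"dr":[0,0,0],"grip":0.5}]' 40
python3 go.py 0.554 0.412 0.18 1.434
```

```text
clock: 24.32
position: [0.4731, -0.2222, 0.184]
orientation: [3.141, 0.002, 1.432]
wrist_force: [0.1, -0.4, -0.7]
width: 0.502
grip_force: 0.0
t 24.32 pos [ 0.4731 -0.2222  0.184 ] w 0.502 gf 0.0 F [ 0.1 -0.4 -0.7] q5 -0.43
turn first: [ 0.06  0.13 -0.11]  then offset mm: [639.3  -6.4   4. ]  offset now: [639.3  -7.6   2.6]
```

```bash
python3 -m handwheel '[{"offset":[49,-0.6,0],"dr":[0,0,0],"grip":0.5},{"offset":[59,-0.6,0],"dr":[0,0,0],"grip":0.5},{"offset":[59,-0.6,0],"dr":[0,0,0],"grip":0.5},{"offset":[59,-0.6,0],"dr":[0,0,0],"grip":0.5},{"offset":[59,-0.6,0],"dr":[0,0,0],"grip":0.5},{"offset":[59,-0.6,0],"dr":[0,0,0],"grip":0.5},{"offset":[59,-0.6,0],"dr":[0,0,0],"grip":0.5},{"offset":[59,-0.6,0],"dr":[0,0,0],"grip":0.5}]' 40
python3 -m handwheel '[{"offset":[59,-0.6,0],"dr":[0,0,0],"grip":0.5},{"offset":[59,-0.6,0],"dr":[0,0,0],"grip":0.5},{"offset":[59,-0.6,20],"dr":[0,0,0],"grip":0.5},{"offset":[0,0,40],"dr":[0,0,0],"grip":0.5},{"offset":[0,0,0],"dr":[0,0,0],"grip":0.5},{"offset":[0,0,0],"dr":[0,0,0],"grip":0.5}]' 40
python3 look.py; python3 go.py 0.554 0.4125 0.015 1.434
```

```text
clock: 25.32
position: [0.5321, 0.2382, 0.1817]
orientation: [3.141, 0.002, 1.432]
wrist_force: [0.3, 0.0, 1.0]
width: 0.502
grip_force: 0.0
clock: 26.08
position: [0.555, 0.4113, 0.1219]
orientation: [3.141, 0.002, 1.432]
wrist_force: [0.9, 0.4, -0.1]
width: 0.498
grip_force: 0.0
carrier ((508.7529602050781, -187.77212524414062), (176.2449188232422, 105.11370086669922), 81.76570892333984) 0.0643
vial px [149.1 260.1] cap med [0.5557 0.4125 0.0589] mid [0.555  0.4134] 36 ray.03 [[0.506  0.4589 0.033 ]]
t 26.12 pos [0.5558 0.4115 0.1231] w 0.5 gf 0.0 F [-0.2  0.1  0.4] q5 0.68
turn first: [ 0.12  0.01 -0.16]  then offset mm: [  0.7  -1.9 108.1]  offset now: [  0.8  -2.2 108.1]
```

```bash
python3 -m handwheel '[{"offset":[0.5,-1.5,0],"dr":[0,0,0],"grip":0.5},{"offset":[0,0,40],"dr":[0,0,0],"grip":0.5},{"offset":[0,0,40],"dr":[0,0,0],"grip":0.5},{"offset":[0,0,28],"dr":[0,0,0],"grip":0.5},{"offset":[0,0,0],"dr":[0,0,0],"grip":0.5},{"offset":[0,0,0],"dr":[0,0,0],"grip":0},{"offset":[0,0,0],"dr":[0,0,0],"grip":0},{"offset":[0,0,0],"dr":[0,0,0],"grip":0}]' 40
python3 -m handwheel '[{"offset":[0,0,0],"dr":[0,0,0],"grip":0},{"offset":[0,0,-30],"dr":[0,0,0],"grip":0},{"offset":[0,0,-50],"dr":[0,0,0],"grip":0},{"offset":[0,0,-50],"dr":[0,0,0],"grip":0},{"offset":[0,0,-30],"dr":[0,0,0],"grip":0},{"offset":[0,0,0],"dr":[0,0,0],"grip":0}]' 40
python3 go.py 0.5439 -0.1522 0.175 1.434
```

```text
clock: 27.12
position: [0.5548, 0.413, 0.0156]
orientation: [3.138, -0.001, 1.432]
wrist_force: [0.5, -0.5, 3.4]
width: 0.283
grip_force: 41.4
clock: 27.88
position: [0.5553, 0.4138, 0.1773]
orientation: [3.136, -0.003, 1.432]
wrist_force: [-0.0, 1.4, -0.7]
width: 0.279
grip_force: 41.0
t 27.88 pos [0.5553 0.4138 0.1773] w 0.279 gf 41.0 F [-0.   1.4 -0.7] q5 0.68
turn first: [ 0.34 -0.18 -0.1 ]  then offset mm: [-562.3   65.9    2.3]  offset now: [-562.1   66.9    0.9]
```

```bash
python3 -m handwheel '[{"offset":[-48,6,0],"dr":[0,0,0],"grip":0},{"offset":[-57,7,0],"dr":[0,0,0],"grip":0},{"offset":[-57,7,0],"dr":[0,0,0],"grip":0},{"offset":[-57,7,0],"dr":[0,0,0],"grip":0},{"offset":[-57,7,0],"dr":[0,0,0],"grip":0},{"offset":[-57,7,0],"dr":[0,0,0],"grip":0},{"offset":[-57,7,0],"dr":[0,0,0],"grip":0},{"offset":[-57,7,0],"dr":[0,0,0],"grip":0}]' 40
python3 -m handwheel '[{"offset":[-57,7,0],"dr":[0,0,0],"grip":0},{"offset":[-58,7,0],"dr":[0,0,0],"grip":0},{"offset":[0,0,30],"dr":[0,0,0],"grip":0},{"offset":[0,0,35],"dr":[0,0,0],"grip":0},{"offset":[0,0,20],"dr":[0,0,0],"grip":0},{"offset":[0,0,0],"dr":[0,0,0],"grip":0},{"offset":[0,0,0],"dr":[0,0,0],"grip":0}]' 40
python3 go.py 0.5440 -0.1517 0.0707 1.434
```

```text
clock: 28.88
position: [0.5439, -0.0393, 0.1711]
orientation: [-3.137, 0.001, 1.432]
wrist_force: [0.9, 0.2, -0.8]
width: 0.28
grip_force: 40.9
clock: 29.75
position: [0.5446, -0.1539, 0.0897]
orientation: [3.14, 0.002, 1.433]
wrist_force: [1.1, 0.1, -0.1]
width: 0.283
grip_force: 40.9
t 29.75 pos [ 0.5446 -0.1539  0.0897] w 0.283 gf 40.9 F [ 1.1  0.1 -0.1] q5 -0.26
turn first: [ 0.07  0.12 -0.08]  then offset mm: [ 2.1 -0.9 19. ]  offset now: [ 2.1 -0.9 19. ]
```

```bash
python3 -m handwheel '[{"offset":[2.0,-0.9,4],"dr":[0,0,0],"grip":0},{"offset":[0,0,0],"dr":[0,0,0],"grip":0},{"offset":[0,0,0],"dr":[0,0,0],"grip":0}]' 40
python3 go.py 0.5440 -0.1517 0.0707 1.434
```

```text
clock: 30.12
position: [0.5436, -0.1518, 0.0857]
orientation: [3.141, 0.002, 1.432]
wrist_force: [-0.3, -0.5, -1.4]
width: 0.279
grip_force: 40.9
t 30.12 pos [ 0.5436 -0.1518  0.0857] w 0.279 gf 40.9 F [-0.3 -0.5 -1.4] q5 -0.26
turn first: [ 0.06  0.12 -0.09]  then offset mm: [ 0.1  0.4 15. ]  offset now: [ 0.2  0.4 15. ]
```

```bash
python3 -m handwheel '[{"offset":[0,0,5],"dr":[0,0,0],"grip":0},{"offset":[0,0,5],"dr":[0,0,0],"grip":0},{"offset":[0,0,0],"dr":[0,0,0],"grip":0}]' 40
python3 go.py 0.5440 -0.1517 0.0707 1.434
```

```text
clock: 30.5
position: [0.5425, -0.1515, 0.0742]
orientation: [-3.14, 0.001, 1.432]
wrist_force: [0.5, 0.5, -0.8]
width: 0.283
grip_force: 40.9
t 30.5 pos [ 0.5425 -0.1515  0.0742] w 0.283 gf 40.9 F [ 0.5  0.5 -0.8] q5 -0.26
turn first: [-0.1   0.07 -0.11]  then offset mm: [0.  1.5 3.5]  offset now: [0.  1.5 3.5]
```

```bash
python3 -m handwheel '[{"offset":[0,0.5,2.5],"dr":[0,0,0],"grip":0},{"offset":[0,0,1.2],"dr":[0,0,0],"grip":0},{"offset":[0,0,0],"dr":[0,0,0],"grip":0},{"offset":[0,0,0],"dr":[0,0,0],"grip":0.5},{"offset":[0,0,0],"dr":[0,0,0],"grip":0.5},{"offset":[0,0,-20],"dr":[0,0,0],"grip":0.5},{"offset":[0,0,-50],"dr":[0,0,0],"grip":0.5},{"offset":[0,0,-40],"dr":[0,0,0],"grip":0.5}]' 40
python3 go.py 0.472 0.42 0.18 1.434
```

```text
clock: 31.5
position: [0.5446, -0.152, 0.1848]
orientation: [3.139, 0.002, 1.432]
wrist_force: [-0.8, -0.0, -0.2]
width: 0.5
grip_force: 0.0
t 31.5 pos [ 0.5446 -0.152   0.1848] w 0.5 gf 0.0 F [-0.8 -0.  -0.2] q5 -0.26
turn first: [ 0.16  0.14 -0.11]  then offset mm: [ 556.7 -149.9    4.8]  offset now: [ 556.5 -150.9    3. ]
```

```bash
python3 -m handwheel '[{"offset":[47,-13,0],"dr":[0,0,0],"grip":0.5},{"offset":[56,-15,0],"dr":[0,0,0],"grip":0.5},{"offset":[56,-15,0],"dr":[0,0,0],"grip":0.5},{"offset":[56,-15,0],"dr":[0,0,0],"grip":0.5},{"offset":[56,-15,0],"dr":[0,0,0],"grip":0.5},{"offset":[56,-15,0],"dr":[0,0,0],"grip":0.5},{"offset":[56,-15,0],"dr":[0,0,0],"grip":0.5},{"offset":[56,-15,0],"dr":[0,0,0],"grip":0.5}]' 40
python3 -m handwheel '[{"offset":[56,-15,0],"dr":[0,0,0],"grip":0.5},{"offset":[56,-15,10],"dr":[0,0,0],"grip":0.5},{"offset":[6,-2,50],"dr":[0,0,0],"grip":0.5},{"offset":[0,0,0],"dr":[0,0,0],"grip":0.5},{"offset":[0,0,0],"dr":[0,0,0],"grip":0.5}]' 40
python3 look.py; python3 go.py 0.472 0.42 0.015 1.434
```

```text
clock: 32.5
position: [0.4878, 0.3016, 0.1828]
orientation: [3.139, 0.0, 1.432]
wrist_force: [0.9, -0.4, -0.1]
width: 0.5
grip_force: 0.0
clock: 33.12
position: [0.473, 0.4206, 0.1222]
orientation: [3.14, 0.001, 1.432]
wrist_force: [0.7, 0.1, 0.4]
width: 0.503
grip_force: 0.0
carrier ((508.5084533691406, -187.37350463867188), (176.59490966796875, 105.96248626708984), 82.32022094726562) 0.0643
t 33.17 pos [0.4738 0.4208 0.1231] w 0.502 gf 0.0 F [-0.5  0.4  0.2] q5 0.76
turn first: [ 0.16 -0.04 -0.16]  then offset mm: [ -1.   -1.6 108.1]  offset now: [ -1.1  -1.9 108.1]Traceback (most recent call last):
  File "look.py", line 13, in <module>
    a=(q[:,:2].min(0)+q[:,:2].max(0))/2
       ~~~~~~~~~~~^^^
    return umr_minimum(a, axis, None, out, keepdims, initial, where)
ValueError: zero-size array to reduction operation minimum which has no identity
```

```bash
python3 -m handwheel '[{"offset":[-1,-1.5,0],"dr":[0,0,0],"grip":0.5},{"offset":[0,0,40],"dr":[0,0,0],"grip":0.5},{"offset":[0,0,40],"dr":[0,0,0],"grip":0.5},{"offset":[0,0,28],"dr":[0,0,0],"grip":0.5},{"offset":[0,0,0],"dr":[0,0,0],"grip":0.5},{"offset":[0,0,0],"dr":[0,0,0],"grip":0},{"offset":[0,0,0],"dr":[0,0,0],"grip":0},{"offset":[0,0,0],"dr":[0,0,0],"grip":0}]' 40
python3 -m handwheel '[{"offset":[0,0,0],"dr":[0,0,0],"grip":0},{"offset":[0,0,-30],"dr":[0,0,0],"grip":0},{"offset":[0,0,-50],"dr":[0,0,0],"grip":0},{"offset":[0,0,-50],"dr":[0,0,0],"grip":0},{"offset":[0,0,-30],"dr":[0,0,0],"grip":0},{"offset":[0,0,0],"dr":[0,0,0],"grip":0}]' 40
python3 go.py 0.4845 -0.1437 0.175 1.434
```

```text
clock: 34.17
position: [0.4721, 0.4207, 0.0147]
orientation: [3.139, -0.001, 1.432]
wrist_force: [0.7, -0.6, 4.0]
width: 0.288
grip_force: 40.0
clock: 34.92
position: [0.4725, 0.4215, 0.1764]
orientation: [3.136, -0.004, 1.432]
wrist_force: [0.3, 0.3, -0.7]
width: 0.282
grip_force: 39.5
t 34.92 pos [0.4725 0.4215 0.1764] w 0.282 gf 39.5 F [ 0.3  0.3 -0.7] q5 0.76
turn first: [ 0.32 -0.2  -0.1 ]  then offset mm: [-558.3   88.9    1.4]  offset now: [-558.1   89.9   -0. ]
```

```bash
python3 -m handwheel '[{"offset":[-46,8,0],"dr":[0,0,0],"grip":0},{"offset":[-57,9,0],"dr":[0,0,0],"grip":0},{"offset":[-57,9,0],"dr":[0,0,0],"grip":0},{"offset":[-57,9,0],"dr":[0,0,0],"grip":0},{"offset":[-57,9,0],"dr":[0,0,0],"grip":0},{"offset":[-57,9,0],"dr":[0,0,0],"grip":0},{"offset":[-57,9,0],"dr":[0,0,0],"grip":0},{"offset":[-57,9,0],"dr":[0,0,0],"grip":0}]' 40
python3 -m handwheel '[{"offset":[-57,9,0],"dr":[0,0,0],"grip":0},{"offset":[-55,9,0],"dr":[0,0,0],"grip":0},{"offset":[0,0,30],"dr":[0,0,0],"grip":0},{"offset":[0,0,35],"dr":[0,0,0],"grip":0},{"offset":[0,0,18],"dr":[0,0,0],"grip":0},{"offset":[0,0,0],"dr":[0,0,0],"grip":0},{"offset":[0,0,0],"dr":[0,0,0],"grip":0}]' 40
python3 go.py 0.4846 -0.1433 0.0697 1.434
```

```text
clock: 35.92
position: [0.4777, -0.032, 0.1711]
orientation: [-3.138, 0.001, 1.432]
wrist_force: [0.7, 0.0, -0.7]
width: 0.284
grip_force: 39.5
clock: 36.8
position: [0.4825, -0.1442, 0.0911]
orientation: [3.14, 0.002, 1.433]
wrist_force: [0.2, -0.2, 0.8]
width: 0.285
grip_force: 39.5
t 36.8 pos [ 0.4825 -0.1442  0.0911] w 0.285 gf 39.5 F [ 0.2 -0.2  0.8] q5 -0.29
turn first: [ 0.08  0.12 -0.07]  then offset mm: [ 1.2  2.  21.4]  offset now: [ 1.2  1.9 21.4]
```

```bash
python3 -m handwheel '[{"offset":[1.0,1.8,6],"dr":[0,0,0],"grip":0},{"offset":[0,0,0],"dr":[0,0,0],"grip":0},{"offset":[0,0,0],"dr":[0,0,0],"grip":0}]' 40
python3 go.py 0.4846 -0.1433 0.0697 1.434
```

```text
clock: 37.17
position: [0.484, -0.1435, 0.0848]
orientation: [3.141, 0.002, 1.432]
wrist_force: [-0.1, -0.7, 0.3]
width: 0.285
grip_force: 39.5
t 37.17 pos [ 0.484  -0.1435  0.0848] w 0.285 gf 39.5 F [-0.1 -0.7  0.3] q5 -0.29
turn first: [ 0.04  0.11 -0.09]  then offset mm: [ 0.3  0.6 15.1]  offset now: [ 0.3  0.6 15.1]
```

```bash
python3 -m handwheel '[{"offset":[0,0.5,5],"dr":[0,0,0],"grip":0},{"offset":[0,0,5],"dr":[0,0,0],"grip":0},{"offset":[0,0,0],"dr":[0,0,0],"grip":0}]' 40
python3 go.py 0.4846 -0.1433 0.0697 1.434
```

```text
clock: 37.55
position: [0.4835, -0.1432, 0.0736]
orientation: [-3.14, 0.001, 1.432]
wrist_force: [0.0, 1.2, 0.1]
width: 0.286
grip_force: 39.5
t 37.55 pos [ 0.4835 -0.1432  0.0736] w 0.286 gf 39.5 F [0.  1.2 0.1] q5 -0.29
turn first: [-0.09  0.07 -0.11]  then offset mm: [0.1 1.1 3.9]  offset now: [0.1 1.2 3.9]
```

```bash
python3 -m handwheel '[{"offset":[0,0.5,2.5],"dr":[0,0,0],"grip":0},{"offset":[0,0,1.5],"dr":[0,0,0],"grip":0},{"offset":[0,0,0],"dr":[0,0,0],"grip":0},{"offset":[0,0,0],"dr":[0,0,0],"grip":0.5},{"offset":[0,0,0],"dr":[0,0,0],"grip":0.5},{"offset":[0,0,-20],"dr":[0,0,0],"grip":0.5},{"offset":[0,0,-50],"dr":[0,0,0],"grip":0.5},{"offset":[0,0,-40],"dr":[0,0,0],"grip":0.5}]' 40
python3 -m handwheel '[{"offset":[50,0,0],"dr":[0,0,0],"grip":0},{"offset":[58,0,0],"dr":[0,0,0],"grip":0},{"offset":[58,0,0],"dr":[0,0,0],"grip":0},{"offset":[50,0,0],"dr":[0,0,0],"grip":0},{"offset":[0,0,0],"dr":[0,0,0],"grip":0}]' 40
python3 - <<'E'
from h import *
im=get("top");save(im,"t8.png",(375,225,515,305),5);P=cloud(im);Z=P[...,2]
for u in (478,484,490):
    print(u,[(v,P[v,u].round(3).tolist()) for v in range(236,298,3)])
for s,p in dict(S0=(.473,-.223),S1=(.4846,-.1438),S2=(.5325,-.232),S3=(.544,-.1522)).items():
    d=np.hypot(P[...,0]-p[0],P[...,1]-p[1]);k=(d<.016)&(Z>.1);k2=k&(Z>.108)
    print(s,k2.sum(),Z[k].max() if k.any() else None,np.median(Z[k2]),np.median(P[k2],0)[:2].round(4)-p)
im=get("side");save(im,"s8.png",(310,150,430,270),5)
E
```

```text
clock: 38.55
position: [0.4849, -0.1435, 0.1821]
orientation: [3.141, 0.002, 1.432]
wrist_force: [0.8, -0.4, 0.8]
width: 0.499
grip_force: 0.0
clock: 39.17
position: [0.5146, 0.0735, 0.1802]
orientation: [3.141, 0.001, 1.437]
wrist_force: [-0.3, -0.8, 0.4]
width: -0.003
grip_force: 0.0
478 [(236, [0.564, -0.334, -0.0]), (239, [0.556, -0.333, 0.001]), (242, [0.549, -0.334, -0.002]), (245, [0.538, -0.323, 0.039]), (248, [0.531, -0.322, 0.04]), (251, [0.524, -0.322, 0.042]), (254, [0.516, -0.321, 0.044]), (257, [0.509, -0.319, 0.049]), (260, [0.501, -0.318, 0.054]), (263, [0.495, -0.319, 0.049]), (266, [0.487, -0.318, 0.052]), (269, [0.48, -0.316, 0.057]), (272, [0.473, -0.315, 0.061]), (275, [0.466, -0.315, 0.06]), (278, [0.459, -0.315, 0.06]), (281, [0.452, -0.313, 0.068]), (284, [0.445, -0.314, 0.061]), (287, [0.439, -0.327, 0.01]), (290, [0.432, -0.327, 0.01]), (293, [0.425, -0.328, 0.005]), (296, [0.418, -0.329, 0.0])]
484 [(236, [0.563, -0.347, 0.004]), (239, [0.557, -0.35, -0.005]), (242, [0.549, -0.349, -0.003]), (245, [0.541, -0.348, 0.001]), (248, [0.531, -0.336, 0.041]), (251
[... 690 characters left out ...]
16, -0.349, 0.045]), (257, [0.509, -0.348, 0.047]), (260, [0.502, -0.348, 0.046]), (263, [0.494, -0.346, 0.055]), (266, [0.487, -0.346, 0.051]), (269, [0.48, -0.345, 0.056]), (272, [0.473, -0.345, 0.053]), (275, [0.466, -0.345, 0.054]), (278, [0.459, -0.344, 0.057]), (281, [0.452, -0.343, 0.061]), (284, [0.445, -0.341, 0.066]), (287, [0.438, -0.341, 0.064]), (290, [0.432, -0.359, 0.001]), (293, [0.425, -0.355, 0.012]), (296, [0.418, -0.358, 0.002])]
S0 40 0.12046350525628302 0.1137995686295884 [0.0003 0.002 ]
S1 49 0.11893742741439861 0.11258146544020198 [0.0005 0.0013]
S2 45 0.1189974016634403 0.11373713043163258 [0.0012 0.0033]
S3 47 0.11938773041776041 0.1127693616371035 [-0.0004  0.0013]
```

View pics/t8.png

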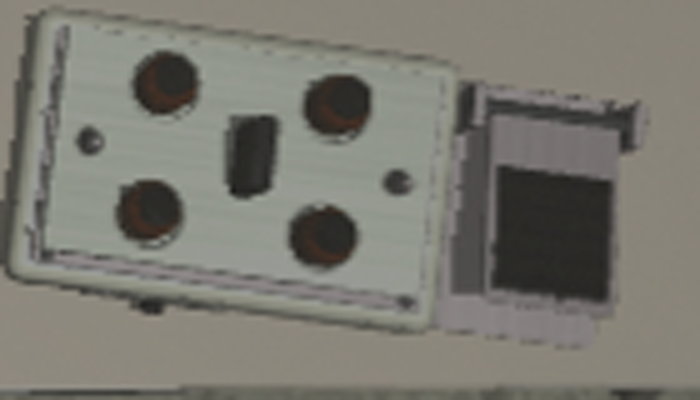

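View pics/s8.png

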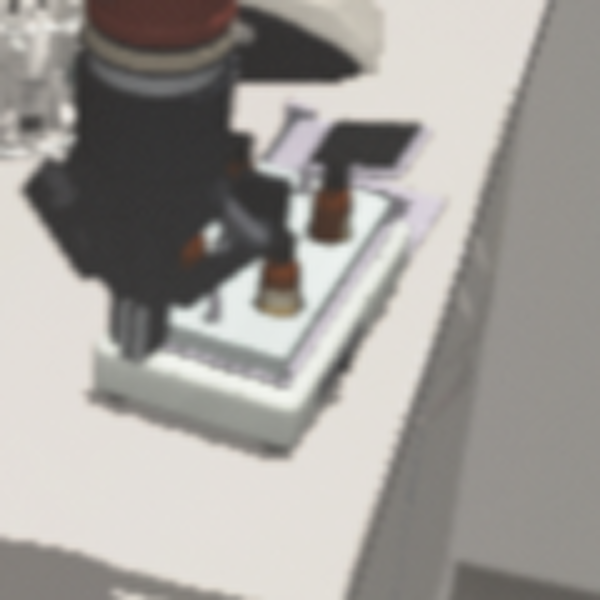

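All four bottles sit in their sockets, with tops at about 0.113–0.114 (expected 0.115), offsets of at most 3 mm and both pins visible at crop (90,140) and (398,182). The tread is at crop (555,232), clear to press at about (0.467,-0.332).

```bash
python3 -m handwheel '[{"offset":[-48,0,0],"dr":[0,0,0],"grip":0},{"offset":[-57,1.5,0],"dr":[0,0,0],"grip":0},{"offset":[-57,1.5,0],"dr":[0,0,0],"grip":0},{"offset":[-57,1.5,0],"dr":[0,0,0],"grip":0},{"offset":[-57,1.5,0],"dr":[0,0,0],"grip":0},{"offset":[-57,1.5,0],"dr":[0,0,0],"grip":0},{"offset":[-57,1.5,0],"dr":[0,0,0],"grip":0},{"offset":[-18,0,0],"dr":[0,0,0],"grip":0}]' 40
python3 -m handwheel '[{"offset":[0,0,40],"dr":[0,0,0],"grip":0},{"offset":[0,0,40],"dr":[0,0,0],"grip":0},{"offset":[0,0,20],"dr":[0,0,0],"grip":0},{"offset":[0,0,0],"dr":[0,0,0],"grip":0},{"offset":[0,0,0],"dr":[0,0,0],"grip":0}]' 40
python3 go.py 0.467 -0.332 0.044 1.434
```

```text
clock: 40.28
position: [0.4651, -0.3394, 0.1809]
orientation: [3.141, 0.003, 1.426]
wrist_force: [1.2, 0.4, 0.1]
width: -0.005
grip_force: 0.0
clock: 40.9
position: [0.468, -0.3358, 0.0824]
orientation: [3.139, 0.003, 1.432]
wrist_force: [0.2, 0.4, -0.3]
width: 0.0
grip_force: 0.0
t 40.9 pos [ 0.468  -0.3358  0.0824] w 0.0 gf 0.0 F [ 0.2  0.4 -0.3] q5 -0.6
turn first: [ 0.13  0.19 -0.1 ]  then offset mm: [ 3.7 -1.5 38.4]  offset now: [ 3.8 -1.6 38.3]
```

```bash
python3 -m handwheel '[{"offset":[3.5,-1,0],"dr":[0,0,0],"grip":0},{"offset":[0,0,15],"dr":[0,0,0],"grip":0},{"offset":[0,0,8],"dr":[0,0,0],"grip":0},{"offset":[0,0,6],"dr":[0,0,0],"grip":0},{"offset":[0,0,5],"dr":[0,0,0],"grip":0},{"offset":[0,0,0],"dr":[0,0,0],"grip":0}]' 40
python3 go.py 0.467 -0.332 0.044 1.434
```

```text
clock: 41.65
position: [0.4659, -0.3312, 0.0464]
orientation: [-3.14, 0.001, 1.432]
wrist_force: [-3.5, 1.8, 5.4]
width: -0.0
grip_force: 2.3
t 41.65 pos [ 0.4659 -0.3312  0.0464] w -0.0 gf 2.3 F [-3.5  1.8  5.4] q5 -0.6
turn first: [-0.09  0.06 -0.1 ]  then offset mm: [-0.6  1.2  2.4]  offset now: [-0.6  1.2  2.4]
```

```bash
python3 -m handwheel '[{"offset":[0,0,2],"dr":[0,0,0],"grip":0},{"offset":[0,0,1],"dr":[0,0,0],"grip":0},{"offset":[0,0,0],"dr":[0,0,0],"grip":0}]'
```

```text
clock: 42.02
position: [0.4663, -0.3314, 0.0441]
orientation: [-3.141, 0.002, 1.432]
wrist_force: [-3.2, 0.8, 5.9]
width: -0.003
grip_force: 2.8
```

```bash
python3 -m handwheel '[{"offset":[0,0,1.5],"dr":[0,0,0],"grip":0},{"offset":[0,0,0],"dr":[0,0,0],"grip":0}]';python3 -m handwheel '[{"offset":[0,0,1],"dr":[0,0,0],"grip":0},{"offset":[0,0,0],"dr":[0,0,0],"grip":0}]'
```

```text
clock: 42.28
position: [0.4663, -0.3315, 0.0438]
orientation: [-3.14, 0.001, 1.432]
wrist_force: [-5.9, 2.4, 11.7]
width: -0.002
grip_force: 5.8
clock: 42.52
position: [0.4664, -0.3315, 0.0436]
orientation: [-3.14, 0.001, 1.432]
wrist_force: [-6.8, 4.4, 16.0]
width: 0.005
grip_force: 8.0
```

The treadle is at its stop: z is stuck at 0.0436 while the force climbs to 16 N. I'll hold, release and retreat.

```bash
python3 -m handwheel '[{"offset":[0,0,0],"dr":[0,0,0],"grip":0},{"offset":[0,0,0],"dr":[0,0,0],"grip":0},{"offset":[0,0,0],"dr":[0,0,0],"grip":0},{"offset":[0,0,0],"dr":[0,0,0],"grip":0},{"offset":[0,0,0],"dr":[0,0,0],"grip":0},{"offset":[0,0,0],"dr":[0,0,0],"grip":0},{"offset":[0,0,0],"dr":[0,0,0],"grip":0},{"offset":[0,0,0],"dr":[0,0,0],"grip":0}]'
python3 -m handwheel '[{"offset":[0,0,-8],"dr":[0,0,0],"grip":0},{"offset":[0,0,-12],"dr":[0,0,0],"grip":0},{"offset":[0,0,-40],"dr":[0,0,0],"grip":0},{"offset":[0,0,-50],"dr":[0,0,0],"grip":0},{"offset":[0,0,-50],"dr":[0,0,0],"grip":0},{"offset":[0,0,0],"dr":[0,0,0],"grip":0}]'
python3 -m handwheel '[{"offset":[50,0,0],"dr":[0,0,0],"grip":0},{"offset":[60,0,0],"dr":[0,0,0],"grip":0},{"offset":[60,0,0],"dr":[0,0,0],"grip":0},{"offset":[60,0,0],"dr":[0,0,0],"grip":0},{"offset":[60,0,0],"dr":[0,0,0],"grip":0},{"offset":[60,0,0],"dr":[0,0,0],"grip":0},{"offset":[50,0,0],"dr":[0,0,0],"grip":0},{"offset":[0,0,0],"dr":[0,0,0],"grip":0}]'
python3 - <<'E'
from h import *
im=get("top");save(im,"t9.png",(200,150,520,310),2);P=cloud(im);Z=P[...,2]
print([round(float(np.median(Z[v-1:v+2,480:489])),3) for v in(260,268,275,282)])
m=(Z>.058)&(Z<.07);mm=np.zeros(Z.shape,np.uint8);mm[215:310,365:464]=m[215:310,365:464]
n,l,st,ce=cv2.connectedComponentsWithStats(mm);i=1+st[1:,4].argmax();k=l==i
print("carrier",cv2.minAreaRect(P[k][:,:2].astype(np.float32)*1000),np.median(Z[k]).round(4))
for s,p in dict(S0=(.473,-.223),S1=(.4846,-.1438),S2=(.5325,-.232),S3=(.544,-.1522)).items():
    d=np.hypot(P[...,0]-p[0],P[...,1]-p[1]);k2=(d<.016)&(Z>.108)
    print(s,k2.sum(),np.median(Z[k2]),np.median(P[k2],0)[:2].round(4)-p)
E
```

```text
clock: 43.52
position: [0.4664, -0.3315, 0.0436]
orientation: [-3.14, 0.001, 1.432]
wrist_force: [-6.7, 5.2, 16.3]
width: 0.001
grip_force: 7.9
clock: 44.28
position: [0.4697, -0.3338, 0.2074]
orientation: [3.131, 0.008, 1.432]
wrist_force: [-0.1, -0.2, 0.4]
width: -0.002
grip_force: 0.0
clock: 45.28
position: [0.521, 0.0682, 0.1991]
orientation: [-3.14, 0.001, 1.438]
wrist_force: [-0.6, -1.1, 0.2]
width: -0.001
grip_force: 0.0
[0.051, 0.057, 0.061, 0.065]
carrier ((507.78448486328125, -187.12786865234375), (175.71702575683594, 106.5963363647461), 81.6712646484375) 0.0643
S0 40 0.11412594461419479 [0.0002 0.002 ]
S1 50 0.11339761636392742 [0.0005 0.0013]
S2 42 0.1122559939292288 [0.0012 0.0023]
S3 49 0.11491680690200168 [-0.001  0.002]
```

View pics/t9.png

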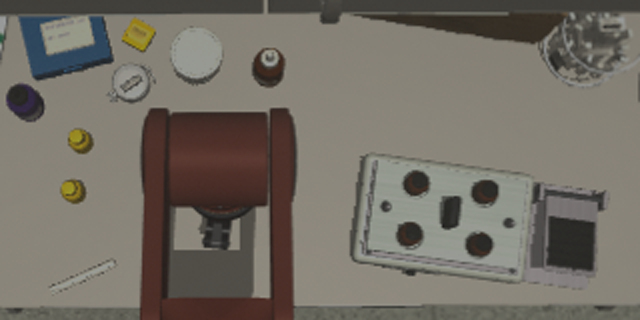

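The treadle has sprung back up (tread z 0.051–0.065), all four bottles and the carrier are seated (crop (445,210)), and the arm is clear.

```bash
python3 -c "
from plant import manip
print(manip.hand_in())"
```

```text
the job is handed in; nothing more can be done
None
```

The job is handed in, though `hand_in()` gave no verdict: my last camera check showed the carrier seated over both pins, all four small bottles in their sockets, and the treadle sprung back after about a second at its stop.

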